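# Thread-check the drive's screw caps on a plug gauge

## Task

Set the gauge plate flush on the two locating pins of the steel base, then try every cap from the white tray on the gauge's threaded plug, screwing it clockwise until it stops, and unscrew it again: caps that turn fully home, rim down on the plate, go in the blue bin, and caps that stop short go in the red bin. Finish with every cap in its bin and the bare gauge plate still flush on its pins, and do not disturb the tape roll or the orange case.

Things in the scene. Friction and masses are not known exactly. Their poses are not given: they have to be found in the camera images.
- base: fixed dark steel base block 190 x 70 x 20 mm (x, y, z). Origin: centre of its underside. Two bright pins, 11 mm diameter, stand 21 mm above its top (tapered over the last 4 mm) at x = +78 and -78 mm
- plate: loose aluminium gauge plate 200 x 80 x 12 mm, 600 g, with two through holes of 14 mm diameter at x = +78 and -78 mm (either way round fits the pins), and the brass threaded plug upright in its middle. Origin: centre of its underside, z up. Flush on the base, its origin lies 20 mm above the base's origin
- plug_top (a point): top of the brass plug, 46 mm above the plate's top, on its axis. Core 26 mm in diameter, tapered over the top 6 mm; the bare core of the top 16 mm is a good place to grip and lift the plate. Below that is a coarse three-start right-hand thread, 35 mm outer diameter, 36 mm lead
- plug_seat (a point): foot of the plug, on the plate's top: a sound cap's origin is here when home, its x axis 0, 120 or 240 degrees from the plate's x. A cap sinks 1 mm for each 10 degrees turned clockwise seen from above. The thread holds it from about 14 mm above home down; higher, it just rests on the thread. A faulty cap stops 6 to 10 mm above home
- cap_a: black hexagonal screw cap, yellow-topped closed end up, open threaded end down: 54 mm across flats, 62 across corners, 58 tall, 150 g. Origin: centre of its lower rim, z up. Flats face 30, 90, 150.. degrees from its x axis; the black bar on top points along x.  Three inner lugs at 0, 120, 240 degrees, 8 mm above the rim, ride in the plug's thread. All look alike. None if absent
- cap_b: as cap_a (a screw cap; None if absent)
- cap_c: as cap_a (a screw cap; None if absent)
- cap_d: as cap_a (a screw cap; None if absent)
- tray: fixed white tray, 260 x 270 mm, lined with brown card, walls 5 mm thick and 18 mm high, inner floor 5 mm above the table; the caps start on it. Origin: centre of its underside
- bin_blue: fixed blue open bin 140 x 180 x 45 mm (x, y, z), walls and floor 4 mm, for caps that turn fully home. Origin: centre of its underside
- bin_red: fixed red open bin 140 x 180 x 45 mm (x, y, z), walls and floor 4 mm, for caps that stop short. Origin: centre of its underside
- depth_a (a joint): rise (m) of the red depth pin, 7 mm diameter, in the middle of cap_a's top. The plug pushes it up from inside as the cap goes down the thread (it begins 13 mm above home), and it stays where it is left (0.7 N of friction). 0 until tried, 0.013 once the cap has been fully home; 0.005 to 0.007 in a faulty cap turned to its stop. None if absent
- depth_b (a joint): rise (m) of the red depth pin, 7 mm diameter, in the middle of cap_b's top. The plug pushes it up from inside as the cap goes down the thread (it begins 13 mm above home), and it stays where it is left (0.7 N of friction). 0 until tried, 0.013 once the cap has been fully home; 0.005 to 0.007 in a faulty cap turned to its stop. None if absent
- depth_c (a joint): rise (m) of the red depth pin, 7 mm diameter, in the middle of cap_c's top. The plug pushes it up from inside as the cap goes down the thread (it begins 13 mm above home), and it stays where it is left (0.7 N of friction). 0 until tried, 0.013 once the cap has been fully home; 0.005 to 0.007 in a faulty cap turned to its stop. None if absent
- depth_d (a joint): rise (m) of the red depth pin, 7 mm diameter, in the middle of cap_d's top. The plug pushes it up from inside as the cap goes down the thread (it begins 13 mm above home), and it stays where it is left (0.7 N of friction). 0 until tried, 0.013 once the cap has been fully home; 0.005 to 0.007 in a faulty cap turned to its stop. None if absent
- stop_a (a joint): rise (m) of the green stop pin, 4 mm diameter, 6.5 mm beside the red one in cap_a's top, on the side away from the black bar. It rises only over the last 5 mm before the cap's own stop (sound: home; faulty: short of home) and stays: 0 until then, 0.005 once the cap has been turned till it stops. None if absent
- stop_b (a joint): rise (m) of the green stop pin, 4 mm diameter, 6.5 mm beside the red one in cap_b's top, on the side away from the black bar. It rises only over the last 5 mm before the cap's own stop (sound: home; faulty: short of home) and stays: 0 until then, 0.005 once the cap has been turned till it stops. None if absent
- stop_c (a joint): rise (m) of the green stop pin, 4 mm diameter, 6.5 mm beside the red one in cap_c's top, on the side away from the black bar. It rises only over the last 5 mm before the cap's own stop (sound: home; faulty: short of home) and stays: 0 until then, 0.005 once the cap has been turned till it stops. None if absent
- stop_d (a joint): rise (m) of the green stop pin, 4 mm diameter, 6.5 mm beside the red one in cap_d's top, on the side away from the black bar. It rises only over the last 5 mm before the cap's own stop (sound: home; faulty: short of home) and stays: 0 until then, 0.005 once the cap has been turned till it stops. None if absent
- tape_roll: bystander: yellow tape roll lying flat, 90 mm diameter, 24 mm high, 60 g, origin centre of underside
- case: bystander: upright orange cylinder (plug gauge case), 44 mm diameter, 70 mm tall, 150 g, origin centre of underside
Things that resemble listed ones, but are neither listed nor needed, are in the scene too. Leave any turquoise look-alike of the bin_red alone. What is shaped like the cap_b but purple is not meant.

How it is judged (in metres and radians):
On the way:
1. the gauge plate lies flush on the base, over both pins, before any cap is tried (horizontal distance between plate and base below 0.006 m and z of plate in the frame of base between 0.017 and 0.0225 m and angle between the z axis of plate and the z axis of base, either way round below 0.03 rad and angle between the x axis of plate and the x axis of base, either way round below 0.1 rad and value of joint each of depth_a, depth_b, depth_c, depth_d below 0.002 m), for 0.3 s.
At the end, for the whole second after the job is handed in: every cap has been turned to its stop (green pin up over 2.5 mm) and rests in its bin, origin inside the walls and under 40 mm up: blue if it was home (red pin up over 10 mm), red if it stopped short (2.5 to 9 mm); the plate is flush on the pins (2.5 mm in height, 6 mm sideways, 0.03 rad) (((value of joint stop_a above 0.0025 m and value of joint depth_a above 0.01 m and x of cap_a in the frame of bin_blue between -0.066 and 0.066 m and y of cap_a in the frame of bin_blue between -0.086 and 0.086 m and z of cap_a in the frame of bin_blue between 0 and 0.04 m and linear speed of cap_a below 0.02 m/s) or (value of joint each of stop_a, depth_a above 0.0025 m and value of joint depth_a below 0.009 m and x of cap_a in the frame of bin_red between -0.066 and 0.066 m and y of cap_a in the frame of bin_red between -0.086 and 0.086 m and z of cap_a in the frame of bin_red between 0 and 0.04 m and linear speed of cap_a below 0.02 m/s)) and ((value of joint stop_b above 0.0025 m and value of joint depth_b above 0.01 m and x of cap_b in the frame of bin_blue between -0.066 and 0.066 m and y of cap_b in the frame of bin_blue between -0.086 and 0.086 m and z of cap_b in the frame of bin_blue between 0 and 0.04 m and linear speed of cap_b below 0.02 m/s) or (value of joint each of stop_b, depth_b above 0.0025 m and value of joint depth_b below 0.009 m and x of cap_b in the frame of bin_red between -0.066 and 0.066 m and y of cap_b in the frame of bin_red between -0.086 and 0.086 m and z of cap_b in the frame of bin_red between 0 and 0.04 m and linear speed of cap_b below 0.02 m/s)) and ((value of joint stop_c above 0.0025 m and value of joint depth_c above 0.01 m and x of cap_c in the frame of bin_blue between -0.066 and 0.066 m and y of cap_c in the frame of bin_blue between -0.086 and 0.086 m and z of cap_c in the frame of bin_blue between 0 and 0.04 m and linear speed of cap_c below 0.02 m/s) or (value of joint each of stop_c, depth_c above 0.0025 m and value of joint depth_c below 0.009 m and x of cap_c in the frame of bin_red between -0.066 and 0.066 m and y of cap_c in the frame of bin_red between -0.086 and 0.086 m and z of cap_c in the frame of bin_red between 0 and 0.04 m and linear speed of cap_c below 0.02 m/s)) and ((value of joint stop_d above 0.0025 m and value of joint depth_d above 0.01 m and x of cap_d in the frame of bin_blue between -0.066 and 0.066 m and y of cap_d in the frame of bin_blue between -0.086 and 0.086 m and z of cap_d in the frame of bin_blue between 0 and 0.04 m and linear speed of cap_d below 0.02 m/s) or (value of joint each of stop_d, depth_d above 0.0025 m and value of joint depth_d below 0.009 m and x of cap_d in the frame of bin_red between -0.066 and 0.066 m and y of cap_d in the frame of bin_red between -0.086 and 0.086 m and z of cap_d in the frame of bin_red between 0 and 0.04 m and linear speed of cap_d below 0.02 m/s)) and horizontal distance between plate and base below 0.006 m and z of plate in the frame of base between 0.017 and 0.0225 m and angle between the z axis of plate and the z axis of base, either way round below 0.03 rad and angle between the x axis of plate and the x axis of base, either way round below 0.1 rad); the robot touches nothing.
It fails at once if the tape roll is pushed more than 40 mm (distance of tape_roll from where it was at the start of the episode above 0.04 m).
It fails at once if the orange case is pushed more than 40 mm (distance of case from where it was at the start of the episode above 0.04 m).
Of cap_a, cap_b, cap_c, cap_d only 3 to 4 are there at a start; the rules pass over those that are not, and their reading is None.
At some moment in a run one of cap_a, cap_b, cap_c, cap_d may be knocked a few centimetres aside while the robot is not near it.
It also fails if it takes over 210 s, if anything falls off the work surface, if the arm or the gripper's body presses on something with over 40 N, if the wrist force passes 120 N, or if a joint passes its speed limit or range.

## Robot

A 6-joint arm with a two-finger parallel gripper is mounted at the origin on the work surface. World frame = base frame: x ahead of the robot, y to its left, z up, the work surface at z = 0. Lengths are in m, angles in degrees, forces in N, time in s.
With the tool pointing down it reaches from about 0.35 to 0.875 m from the base axis. Payload 4.2 kg.
Tool frame: the origin (TCP) lies between the finger pads; the fingertips stand 19 mm ahead of it and the grasp point (between the pads) is the TCP; z points along the fingers, y is the line along which they close (so a half turn about z gives the same grasp; the last joint's range is limited). The gripper opens to 85 mm and grips with 20 to 120 N. Pads are 22 mm wide; open, the fingers measure 114 mm over their backs; the gripper's body (76 mm by 85 mm) begins 54 mm behind the grasp point. The pads swing forward as they close: fully open they stand 13 mm farther back than shut.
Start: joints at [-62.475, 22.042, 0.453, 0, -68.411, -14.817], TCP at [0.138, -0.61, 0.25] pointing down, gripper open.
Joint ranges: [-179.83, 179.83], [-69.29, 118.12], [-61.27, 80.66], [-181.25, 117.63], [-171.15, -9.14], [-177.46, 177.46]. Speed limits (degrees/s): [159.86, 159.86, 180, 180, 180, 180].

## Interface

Orientations are given as [roll, pitch, yaw] about the fixed x, y, z axes, in that order (R = Rz(yaw) Ry(pitch) Rx(roll)).
In Python, from bench import read_state, snapshot, job_done gives the robot as it stands. The module is installed in compiled form; this text tells all that it offers.
- The arm moves only by the tool servo_tool, never from a script. Its argument "motion" is a list of rows, each a list of 3 entries, a list of its own where there are three numbers: the turn, a rotation vector about the tool's x, y, z in degrees, then the shift along the tool's x, y, z in mm, then the opening, from 0 (shut) to 1 (fully open). A call has 1 to 12 rows; each row is the pose to reach, as a shift and turn from the pose commanded when the call began, along the tool's axes at that moment; what a row does not reach only later rows make up. A row lasts 1/8 s, in which the tool goes at most 62.5 mm and 10.7 degrees, less where a joint would pass 70% of its speed; a pose out of reach is approached as far as the arm can. A call with a gripper value outside its range is refused whole. The fingers move at their own pace and stop on an object; "newtons" is the grip in N (left out, the last holds). Time passes only in rows, so rows that repeat a pose let the fingers close. It gives the time, the measured TCP pose, the force, the opening and the grip force at its end, in the units of the state.
- read_state(): the state, without advancing time (a new reading comes with each control period).
- snapshot(name): name is "scene" or "top" or "wrist"; returns a dict with "image" (400x640x3 uint8, blue, green, red), "fx", "fy", "cx", "cy" (pixels), "view" (4x4, takes a point from world to camera coordinates); the wrist camera has in their place "hand_eye" (4x4, takes a point from camera to tool coordinates, whose origin is the TCP and whose axes are the flange's). Camera axes: x right, y up, looking along -z (the intrinsics and any distortion apply to the point x, -y, -z); pixel columns grow to the right and rows downward; lengths in m; the calibration is good to about 2 mm. A picture is of the moment at which its call begins: read the wrist's pose just before it. There is no depth.
- job_done(): hands the job in; it is judged then, once.
The state is a dict: "time_s": time; "qpos": joint angles; "joint_vel": joint speeds; "joint_efforts": joint torques, N m; "ee_pos": TCP position; "ee_rot": TCP orientation; "wrist_force": force on the tool from outside, world axes, zero at the start; "torque": the same for the moment, N m; "gripper_width": opening from 0.0 (shut) to 1.0 (fully open); "gripper_force": force on a finger pad.
Only numpy, scipy, OpenCV 4.12 (cv2) and the standard library are available. Lean on these libraries where they do the work, as an engineer would, in place of code of your own. Each camera call takes 0.05 s, during which the arm holds its last target. There are 200 camera calls.

## Working session

There is one attempt and no reset: what is moved stays moved. The work goes in short steps, Python scripts to look and compute and a tool call to move; the robot and the scene stay as the last step left them, time stands still between calls to the robot, and variables do not carry over. Pictures are saved under pics/ and viewed, at most 14 in all, crops included, and the job is handed in when it is done.

Besides the shell and the picture viewer there is one more tool, called after ">>>" as name(argument=value, ...) on one line, values as JSON. servo_tool: Moves the arm, as the interface text tells. Its arguments: {"type":"object","properties":{"motion":{"type":"array"},"newtons":{"type":"number"}},"required":["motion"]}

```bash
mkdir -p pics; cat > h.py <<'E'
import numpy as np,cv2,json
from bench import read_state,snapshot,job_done
from scipy.spatial.transform import Rotation as R
def cam(n):
    s=read_state(); d=snapshot(n)
    if n=="wrist":
        T=np.eye(4);T[:3,:3]=R.from_euler('xyz',s['ee_rot'],degrees=True).as_matrix();T[:3,3]=s['ee_pos']
        d['view']=np.linalg.inv(T@np.array(d['hand_eye']))
    d['view']=np.array(d['view']);return d
def px(d,u,v,z):
    V=np.linalg.inv(d['view']); r=np.array([(u-d['cx'])/d['fx'],-(v-d['cy'])/d['fy'],-1])
    r=V[:3,:3]@r;o=V[:3,3];return (o+r*(z-o[2])/r[2]).round(4)
def pr(d,p):
    c=d['view']@np.append(p,1);return np.round([d['cx']+d['fx']*c[0]/-c[2],d['cy']-d['fy']*c[1]/-c[2]],1)
def save(d,n,crop=None,s=1):
    im=d['image']
    if crop: im=im[crop[1]:crop[3],crop[0]:crop[2]]
    cv2.imwrite('pics/'+n,cv2.resize(im,None,fx=s,fy=s,interpolation=cv2.INTER_CUBIC))
def dump(d,n): np.savez(n,**{k:v for k,v in d.items()})
def load(n): return {k:v for k,v in np.load(n).items()}
E
python3 - <<'E'
from h import *
print(read_state())
for n in('top','scene'):
    d=cam(n);dump(d,n+'.npz');save(d,n+'.png');print(d.keys(),d['fx'],d['cx'],d['cy'],np.linalg.inv(d['view']).round(3).tolist())
d=cam('wrist');print(d.keys(),d['fx'],np.array(d['hand_eye']).round(4).tolist())
E
```

```text
{'time_s': 0.0, 'qpos': array([-6.24740031e+01,  2.20917022e+01,  3.79022340e-01, -2.92914727e-02,
       -6.84097316e+01, -1.48165904e+01]), 'joint_vel': array([ 0.01157002,  0.05813527,  0.00730828, -0.0158392 , -0.05150648,
        0.04704001]), 'joint_efforts': array([ 1.27292515e-04, -3.92291343e+01,  1.88400453e+01,  4.18623626e+00,
       -4.54982670e-03, -2.33589510e-06]), 'ee_pos': array([ 0.13740781, -0.60915349,  0.24920566]), 'ee_rot': array([ 1.79874697e+02, -4.99596789e-03, -1.67301395e+02]), 'wrist_force': array([ 0.03291759,  0.91659068, -0.90588709]), 'torque': array([-0.00168201, -0.04231028, -0.02869432]), 'gripper_force': 0.0, 'gripper_width': 0.9970697802919267}
dict_keys(['image', 'fx', 'fy', 'cx', 'cy', 'view']) 506.0215445158739 313.7115912464099 198.1093491463195 [[0.007, 0.992, -0.125, 0.379], [-1.0, 0.007, -0.003, -0.091], [-0.002, 0.125, 0.992, 1.615], [0.0, 0.0, 0.0, 1.0]]
dict_keys(['image', 'fx', 'fy', 'cx', 'cy', 'view']) 393.2536996582274 318.82733441896386 195.57774843033386 [[-0.32, -0.609, 0.726, 1.486], [0.947, -0.197, 0.253, 0.231], [-0.011, 0.769, 0.64, 0.897], [0.0, 0.0, 0.0, 1.0]]
dict_keys(['image', 'fx', 'fy', 'cx', 'cy', 'hand_eye', 'view']) 303.86995408046187 [[0.001, 0.9523, 0.3052, 0.077], [1.0, -0.0012, 0.0006, -0.0003], [0.0009, 0.3052, -0.9523, -0.1228], [0.0, 0.0, 0.0, 1.0]]
```

View pics/top.png

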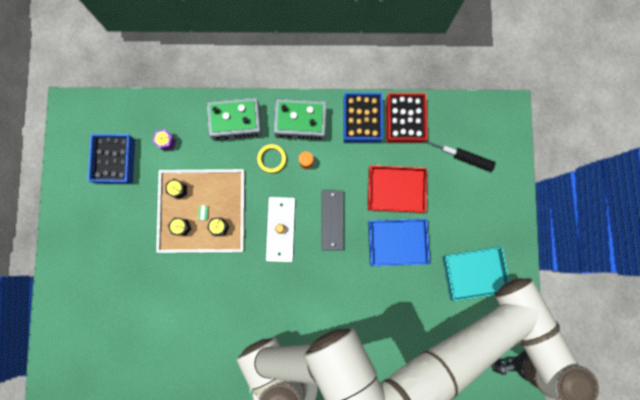

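View pics/scene.png

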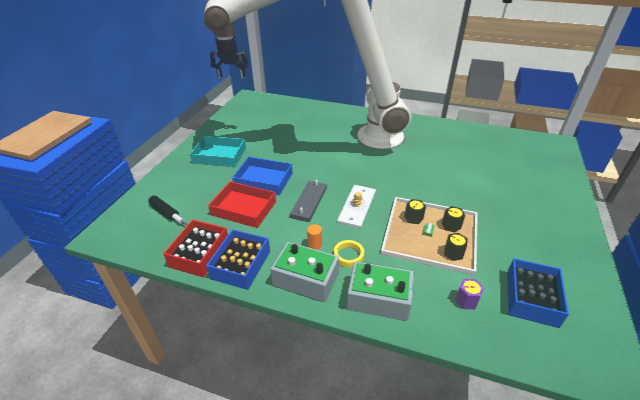

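The top view shows three black caps with yellow tops at (176,188), (179,227) and (218,226). Possible look-alikes:
- The purple cap at (164,140) is not meant.
- The blue crate at (112,158) and the crates and boxes along the top are not bins.
- The turquoise bin at (476,273) is to be left alone. Red bin (398,190), blue bin (400,243).

The plate is at (280,230), the base at (332,220), the tape roll at (272,158) and the case at (306,159).

```bash
python3 - <<'E'
from h import *
d=load('top.npz')
for n,u,v,z in [('plugtop',280,228,.058),('hole1',282,205,.012),('hole2',279,254,.012),('pin1',332.5,193,.041),('pin2',332,247,.041),('cap1',176,188,.063),('cap2',179,227,.063),('cap3',218,226,.063),('red',398,190,.0),('blue',400,243,0),('case',306,159,.07),('tape',272,158,.024),('tray',200,211,.02)]:
    print(n,px(d,u,v,z))
save(d,'crop.png',(150,140,450,280),2.6)
E
```

```text
plugtop [0.4808 0.0168 0.058 ]
hole1 [0.5572 0.0148 0.012 ]
hole2 [0.4019 0.0219 0.012 ]
pin1 [ 0.593  -0.1451  0.041 ]
pin2 [ 0.4242 -0.144   0.041 ]
cap1 [0.6023 0.341  0.063 ]
cap2 [0.4813 0.3268 0.063 ]
cap3 [0.4852 0.207  0.063 ]
red [ 0.6098 -0.3576  0.    ]
blue [ 0.4396 -0.3616  0.    ]
case [ 0.6951 -0.0615  0.07  ]
tape [0.7071 0.0483 0.024 ]
tray [0.5354 0.2738 0.02  ]
```

View pics/crop.png

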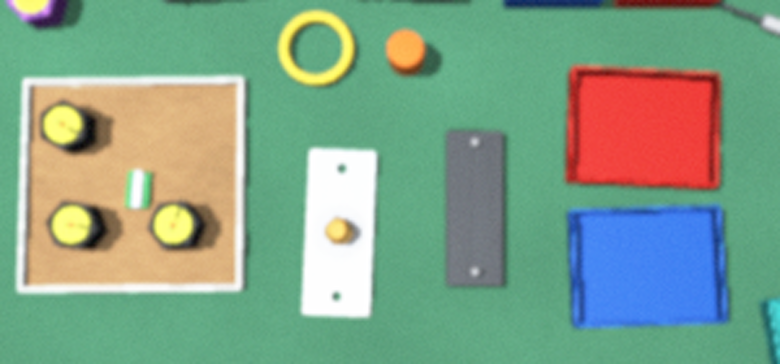

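The crop confirms the three yellow-topped black caps, the white gauge plate with its plug, the dark base and both bins. Moving above the plug for a close look.

>>> servo_tool(motion=[[[0,0,10],[-472,535,0],1],[[0,0,12.7],[-472,535,0],1],[[0,0,12.7],[-472,535,0],1],[[0,0,12.7],[-472,535,0],1],[[0,0,12.7],[-472,535,0],1],[[0,0,12.7],[-472,535,0],1],[[0,0,12.7],[-472,535,0],1],[[0,0,12.7],[-472,535,0],1],[[0,0,12.7],[-472,535,0],1],[[0,0,12.7],[-472,535,0],1],[[0,0,12.7],[-472,535,0],1],[[0,0,12.7],[-472,535,0],1]])

```text
time_s: 1.65
ee_pos: [0.4813, 0.0189, 0.25]
ee_rot: [180.0, -0.0, -179.8]
wrist_force: [-0.2, -1.7, 0.3]
gripper_width: 1.002
gripper_force: 0.0
```

>>> servo_tool(motion=[[[0,0,0],[0,0,0],1],[[0,0,0],[0,0,0],1],[[0,0,0],[0,0,0],1]])

```text
time_s: 2.02
ee_pos: [0.4797, 0.0151, 0.2504]
ee_rot: [180.0, -0.0, 179.9]
wrist_force: [0.0, 0.8, 0.4]
gripper_width: 0.998
gripper_force: 0.0
```

```bash
cat >> h.py <<'E'
def go(p,yaw,s=None):
    "turn about tool z (deg) and tool shift (mm) to world pose p, tool down, yaw; shift in the present tool axes"
    s=s or read_state(); M=R.from_euler('xyz',s['ee_rot'],degrees=True)
    t=(M.inv()*R.from_euler('xyz',[180,0,yaw],degrees=True)).as_rotvec(degrees=True)
    return t.round(1).tolist(), (M.inv().apply(np.array(p)-s['ee_pos'])*1000).round(1).tolist()
E
python3 - <<'E'
from h import *
s=read_state();print(s['time_s'],s['qpos'].round(1),s['ee_pos'],s['ee_rot'])
d=cam('wrist');dump(d,'w1.npz');save(d,'w1.png')
print(pr(d,[.481,.017,.058]))
E
```

```text
2.025 [  21.2    7.8  -19.2   -0.   -63.1 -111.3] [0.4796904  0.01508198 0.25039634] [ 1.79999125e+02 -5.56042594e-03  1.79926675e+02]
[318.6 178.5]
```

View pics/w1.png

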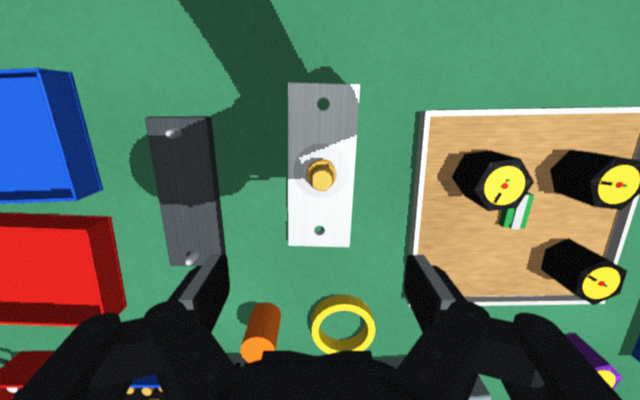

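The wrist view shows the plug top at (322,168) and the plate holes at (323,104) and (319,230). Pin tops are near (170,133) and (191,260), and the cap red pins near (505,185), (619,184) and (603,284).

```bash
python3 - <<'E'
from h import *
d=load('w1.npz')
save(d,'c1.png',(130,70,370,280),3)
for n,u,v,z in [('plug',321.5,167,.058),('h1',323,104,.012),('h2',319,230,.012),('p1',170,132,.041),('p2',191,258,.041),('c3',505,185,.063),('c2',619,184,.063),('c1',603,284,.063)]: print(n,px(d,u,v,z))
E
```

```text
plug [0.4685 0.0201 0.058 ]
h1 [0.4055 0.0222 0.012 ]
h2 [0.5607 0.0179 0.012 ]
p1 [ 0.4339 -0.1424  0.041 ]
p2 [ 0.5853 -0.139   0.041 ]
c3 [0.4868 0.2139 0.063 ]
c2 [0.4858 0.3339 0.063 ]
c1 [0.6074 0.352  0.063 ]
```

View pics/c1.png

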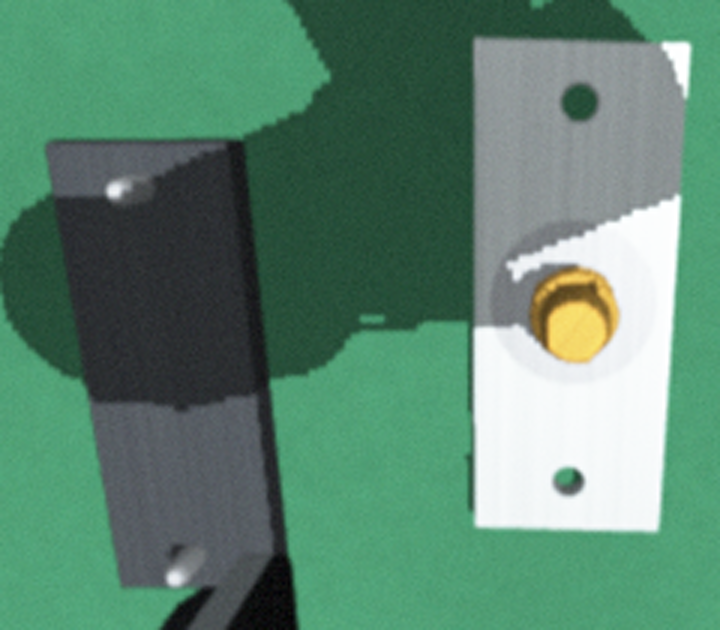

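```bash
python3 - <<'E'
from h import *
d=load('w1.npz')
for n,u,v,z in [('plug',321.7,180,.058),('p1',170,133.3,.041),('p2',189.3,262.3,.041)]: print(n,px(d,u,v,z))
print(go([.509,-.1405,.25],180))
E
```

```text
plug [0.4826 0.0203 0.058 ]
p1 [ 0.4353 -0.1426  0.041 ]
p2 [ 0.5912 -0.1418  0.041 ]
([0.0, 0.0, -0.1], [-29.4, -155.5, 0.5])
```

>>> servo_tool(motion=[[[0,0,0],[-30,-162,0],1],[[0,0,0],[-30,-162,0],1],[[0,0,0],[-30,-162,0],1],[[0,0,0],[-30,-162,0],1],[[0,0,0],[-30,-162,0],1],[[0,0,0],[-30,-162,0],1],[[0,0,0],[-30,-162,0],1]])

```text
time_s: 2.95
ee_pos: [0.5102, -0.1452, 0.2506]
ee_rot: [180.0, 0.0, -179.9]
wrist_force: [-0.2, 0.3, -0.2]
gripper_width: 0.998
gripper_force: 0.0
```

```bash
python3 - <<'E'
from h import *
s=read_state();print(s['time_s'],s['ee_pos'],s['ee_rot'])
d=cam('wrist');dump(d,'w2.npz')
c=[pr(d,[.4353,-.1426,.041]),pr(d,[.5912,-.1418,.041])]
print(c,pr(d,[.4353,-.142,.02]),pr(d,[.591,-.142,.02]))
a=[cv2.resize(d['image'][int(v)-35:int(v)+35,int(u)-40:int(u)+40],None,fx=5,fy=5) for u,v in c]
cv2.imwrite('pics/c2.png',np.hstack(a))
print([(int(u)-40,int(v)-35) for u,v in c])
print(go([.4829,.0201,.1],180))
E
```

```text
2.95 [ 0.51023196 -0.14515307  0.25057535] [ 1.79997073e+02  2.53422994e-02 -1.79912600e+02]
[array([319.4, 103.4]), array([319.4, 239.5])] [319.8 103.3] [319.1 232.2]
[(279, 68), (279, 204)]
([0.0, 0.0, 0.1], [27.2, 165.3, 150.5])
```

View pics/c2.png

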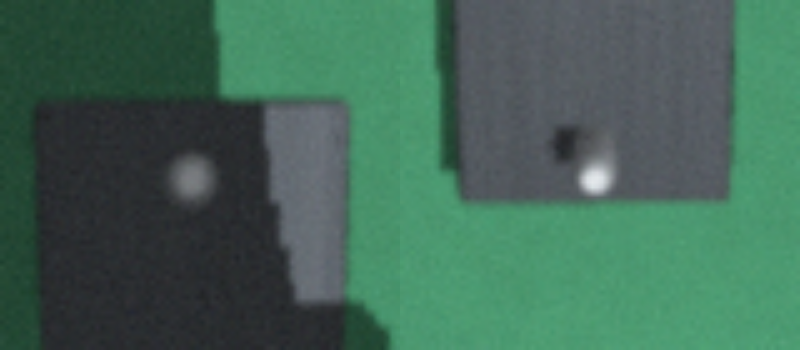

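Pin tops are at full-image pixels (317.4,103.6) and (318,240). Now going to grip the plug core.

>>> servo_tool(motion=[[[0,0,0],[27,165,60],0.6],[[0,0,0],[27,165,120],0.6],[[0,0,0],[27,165,150],0.6],[[0,0,0],[27,165,150],0.6],[[0,0,0],[27,165,150],0.6],[[0,0,0],[27,165,150],0.6],[[0,0,0],[27,165,150],0.6],[[0,0,0],[27,165,150],0.6]])

```text
time_s: 4.0
ee_pos: [0.4839, 0.0186, 0.1014]
ee_rot: [180.0, 0.1, 179.9]
wrist_force: [-0.1, 0.3, 0.4]
gripper_width: 0.602
gripper_force: 0.0
```

```bash
python3 - <<'E'
from h import *
d=load('w2.npz')
print(px(d,317.4,103.6,.041),px(d,318,240,.041))
s=read_state();print(s['ee_pos'],s['ee_rot'],s['gripper_width'],go([.4829,.0201,.061],180))
d=cam('wrist');save(d,'c3.png',(160,60,480,300),2)
E
```

```text
[ 0.4355 -0.1447  0.041 ] [ 0.5918 -0.1435  0.041 ]
[0.48392758 0.01863825 0.10139075] [1.79954099e+02 1.30147875e-01 1.79944929e+02] 0.6015248547120092 ([0.0, 0.1, -0.1], [1.1, 1.4, 40.4])
```

View pics/c3.png

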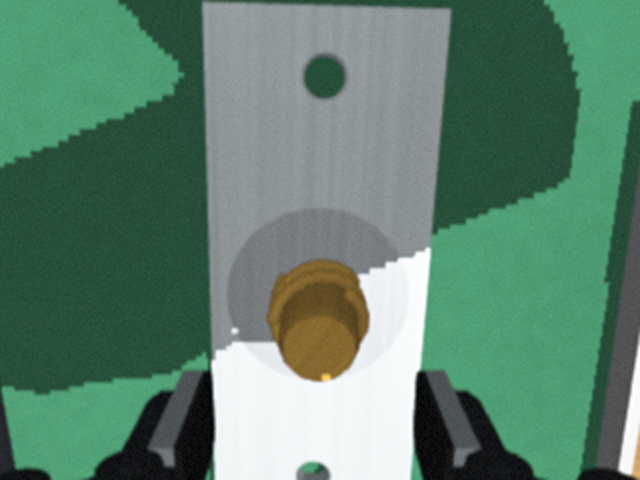

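The crop shows the plug centred between the fingers. Descend and grip.

>>> servo_tool(motion=[[[0,0,0],[1,1,20],0.6],[[0,0,0],[1,1,40],0.6],[[0,0,0],[1,1,40],0.6],[[0,0,0],[1,1,40],0],[[0,0,0],[1,1,40],0],[[0,0,0],[1,1,40],0],[[0,0,0],[1,1,40],0],[[0,0,0],[1,1,40],0]], newtons=70)

```text
time_s: 5.05
ee_pos: [0.483, 0.0202, 0.0616]
ee_rot: [180.0, 0.1, -180.0]
wrist_force: [-0.4, -0.6, 5.9]
gripper_width: 0.268
gripper_force: 68.7
```

>>> servo_tool(motion=[[[0,0,0],[0,0,-10],0],[[0,0,0],[0,0,-30],0],[[0,0,0],[0,0,-50],0],[[0,0,0],[0,0,-60],0],[[0,0,0],[0,0,-60],0],[[0,0,0],[0,0,-60],0]])

```text
time_s: 5.8
ee_pos: [0.4814, 0.0199, 0.1194]
ee_rot: [-180.0, -0.1, 180.0]
wrist_force: [0.6, -0.7, -6.3]
gripper_width: 0.264
gripper_force: 69.5
```

```bash
python3 - <<'E'
from h import *
s=read_state();print(s['ee_pos'],s['ee_rot'],s['gripper_width'],s['torque'],go([.5136,-.1441,.13],178))
d=cam('wrist');dump(d,'w3.npz');save(d,'c4.png')
E
```

```text
[0.48135126 0.01986481 0.11941908] [-1.79977394e+02 -1.27178164e-01  1.79984942e+02] 0.2641327010312659 [-0.04550771  0.02692174  0.00429973] ([-0.0, -0.1, 2.0], [-32.3, -164.0, -10.6])
```

View pics/c4.png

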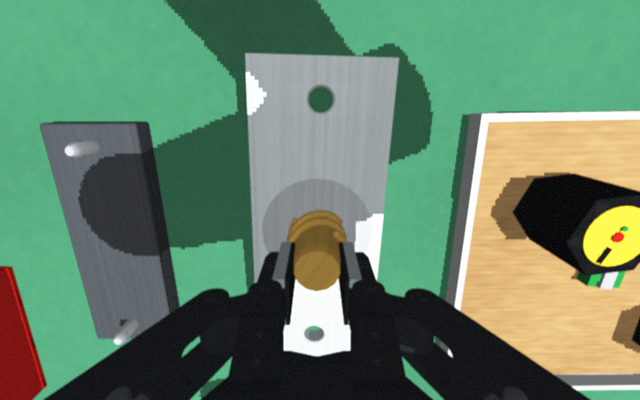

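```bash
python3 - <<'E'
from h import *
d=load('w3.npz')
a,b=px(d,320.5,99,.0705),px(d,314,333,.0705);c=(a+b)/2;print(a,b,c,np.degrees(np.arctan2(*(b-a)[1::-1])),np.linalg.norm(b-a))
p,q=np.array([.4355,-.1447]),np.array([.5918,-.1435])
s=read_state();off=c[:2]-s['ee_pos'][:2];print('off',off)
t=(p+q)/2-off;print(go([*t,.13],181.9))
E
```

```text
[0.4031 0.0218 0.0705] [0.5566 0.018  0.0705] [0.47985 0.0199  0.0705 ] -1.4181075016616416 0.15354702862641137
off [-1.59767738e-03  3.83841242e-05]
([-0.0, -0.1, -1.9], [-33.8, -164.0, -10.6])
```

>>> servo_tool(motion=[[[0,0,-1],[-10,-50,-11],0],[[0,0,-1.9],[-20,-100,-11],0],[[0,0,-1.9],[-33,-150,-11],0],[[0,0,-1.9],[-33,-164,-11],0],[[0,0,-1.9],[-33,-164,-11],0],[[0,0,-1.9],[-33,-164,-11],0],[[0,0,-1.9],[-33,-164,-11],0],[[0,0,-1.9],[-33,-164,-11],0]])

```text
time_s: 6.85
ee_pos: [0.5153, -0.1431, 0.1314]
ee_rot: [180.0, 0.0, -178.0]
wrist_force: [0.5, 0.3, -6.9]
gripper_width: 0.267
gripper_force: 70.3
```

```bash
python3 - <<'E'
from h import *
s=read_state();print(s['ee_pos'],s['ee_rot'],s['gripper_width'],s['torque'],go([.5138,-.1441,.11],181.9))
d=cam('wrist');dump(d,'w4.npz')
a=[cv2.resize(d['image'][v:v+70,u:u+80],None,fx=5,fy=5) for u,v in ((280,65),(275,295))]
cv2.imwrite('pics/c5.png',np.hstack(a))
print(pr(d,[.4355,-.1447,.041]),pr(d,[.5918,-.1435,.041]))
E
```

```text
[ 0.51532928 -0.14309206  0.13144922] [ 1.79996393e+02  1.08505764e-02 -1.78010338e+02] 0.26698430728813644 [-0.00916573 -0.04141934  0.0223155 ] ([0.0, 0.0, 0.1], [1.6, -1.0, 21.4])
[318.7  96.9] [313.  297.2]
```

View pics/c5.png

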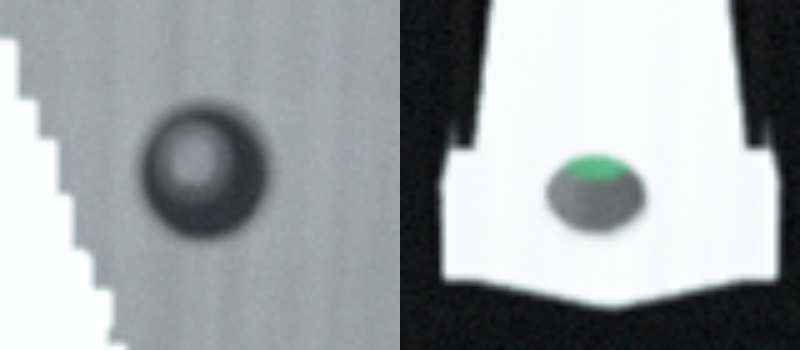

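```bash
python3 - <<'E'
from h import *
d=load('w4.npz')
a,b=px(d,320.8,99,.0825),px(d,314.4,333.4,.0825);print(a,b,(a+b)/2,np.degrees(np.arctan2(*(b-a)[1::-1])),np.linalg.norm(b-a),px(d,318,97,.041))
E
```

```text
[ 0.4371 -0.1438  0.0825] [ 0.5912 -0.1421  0.0825] [ 0.51415 -0.14295  0.0825 ] 0.6320497997061795 0.1541093767426239 [ 0.4356 -0.1452  0.041 ]
```

>>> servo_tool(motion=[[[0,0,0],[0.7,-1.4,0],0],[[0,0,0],[0.7,-1.4,10],0],[[0,0,0],[0.7,-1.4,20],0],[[0,0,0],[0.7,-1.4,28],0],[[0,0,0],[0.7,-1.4,32],0],[[0,0,0],[0.7,-1.4,35],0],[[0,0,0],[0.7,-1.4,38],0],[[0,0,0],[0.7,-1.4,38],0]])

```text
time_s: 7.9
ee_pos: [0.5146, -0.1454, 0.0932]
ee_rot: [180.0, -0.0, -178.1]
wrist_force: [-0.1, -0.4, -5.3]
gripper_width: 0.264
gripper_force: 70.3
```

```bash
python3 - <<'E'
from h import *
s=read_state();print(s['ee_pos'],s['ee_rot'],s['wrist_force'],s['torque'])
E
```

```text
[ 0.51460102 -0.14537098  0.09324461] [ 1.79999440e+02 -4.04137377e-03 -1.78095889e+02] [-0.10616908 -0.3649396  -5.33803012] [ 0.01069394  0.02618153 -0.01226681]
```

Pins entered freely. Going the rest of the way.

>>> servo_tool(motion=[[[0,0,0],[0,0,4],0],[[0,0,0],[0,0,8],0],[[0,0,0],[0,0,11],0],[[0,0,0],[0,0,13],0],[[0,0,0],[0,0,13],0]])

```text
time_s: 8.52
ee_pos: [0.5146, -0.1454, 0.0817]
ee_rot: [-180.0, 0.0, -178.1]
wrist_force: [-2.5, 1.7, 4.9]
gripper_width: 0.263
gripper_force: 71.5
```

>>> servo_tool(motion=[[[0,0,0],[0,0,0],0.5],[[0,0,0],[0,0,0],0.5],[[0,0,0],[0,0,0],0.5],[[0,0,0],[0,0,-40],0.6],[[0,0,0],[0,0,-100],0.8],[[0,0,0],[0,0,-150],1],[[0,0,0],[0,0,-150],1],[[0,0,0],[0,0,-150],1]])

```text
time_s: 9.52
ee_pos: [0.5142, -0.1452, 0.2299]
ee_rot: [180.0, -0.0, -178.1]
wrist_force: [-0.2, 0.2, -0.9]
gripper_width: 1.0
gripper_force: 0.0
```

```bash
python3 - <<'E'
from h import *
s=read_state();print(s['ee_pos'],s['ee_rot'],s['wrist_force'],s['torque'])
d=cam('wrist');dump(d,'w5.npz');save(d,'c6.png')
E
```

```text
[ 0.5142476  -0.14524956  0.22993886] [ 1.79970095e+02 -1.40797719e-02 -1.78111607e+02] [-0.17798252  0.24329731 -0.85159024] [-0.01068833  0.03806159  0.01338049]
```

View pics/c6.png

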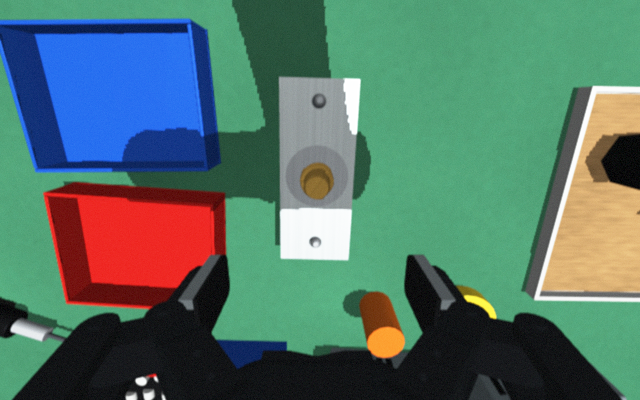

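The plate is flush, with the pins showing in both holes at (319,101) and (315,242). Next I look at the tray.

>>> servo_tool(motion=[[[0,0,0],[20,431,-100],1],[[0,0,0],[20,431,-100],1],[[0,0,0],[20,431,-100],1],[[0,0,0],[20,431,-100],1],[[0,0,0],[20,431,-100],1],[[0,0,0],[20,431,-100],1],[[0,0,0],[20,431,-100],1],[[0,0,0],[20,431,-100],1],[[0,0,0],[20,431,-100],1],[[0,0,0],[20,431,-100],1],[[0,0,0],[20,431,-100],1]])

```text
time_s: 10.95
ee_pos: [0.4804, 0.2834, 0.33]
ee_rot: [-180.0, -0.0, -178.2]
wrist_force: [-0.2, 0.0, 0.4]
gripper_width: 0.999
gripper_force: 0.0
```

```bash
cat >> h.py <<'E'
def caps(d,z,amin=60):
    "find yellow cap tops: centre (from red pin foot), bar angle deg"
    im=d['image'].astype(np.uint8);hsv=cv2.cvtColor(im,cv2.COLOR_BGR2HSV)
    m=cv2.inRange(hsv,(22,120,90),(36,255,255));m2=cv2.morphologyEx(m,cv2.MORPH_CLOSE,np.ones((7,7)))
    cs,_=cv2.findContours(m2,cv2.RETR_EXTERNAL,cv2.CHAIN_APPROX_SIMPLE);out=[]
    for c in cs:
        if cv2.contourArea(c)<amin: continue
        h=cv2.convexHull(c);mk=np.zeros(m.shape,np.uint8);cv2.drawContours(mk,[h],-1,255,-1)
        (u,v),ax,an=cv2.fitEllipse(h)
        mk=cv2.erode(mk,np.ones((3,3)))
        dk=mk.astype(bool)&(im.max(2)<70)
        ys,xs=np.nonzero(dk); C=px(d,u,v,z)
        a=None
        if len(xs)>3:
            B=px(d,xs.mean(),ys.mean(),z)-C;a=round(float(np.degrees(np.arctan2(B[1],B[0]))),1)
        out.append((C,a,(round(u),round(v)),int(cv2.contourArea(h)),len(xs)))
    return out
E
python3 - <<'E'
from h import *
s=read_state();print(s['ee_pos'],s['ee_rot'],s['qpos'])
d=cam('wrist');dump(d,'w6.npz');save(d,'c7.png')
for c in caps(d,.063): print(c)
E
```

```text
[0.48043585 0.28339528 0.33004886] [-1.79970242e+02 -2.93963418e-02 -1.78191492e+02] [ 4.71828704e+01  1.28353316e+01 -1.24771429e+00 -1.83766439e-05
 -7.59587830e+01 -1.35374350e+02]
(array([0.7589, 0.3936, 0.063 ]), None, (381, 340), 396, 0)
(array([0.6646, 0.0661, 0.063 ]), None, (166, 282), 1227, 0)
(array([0.6058, 0.3487, 0.063 ]), None, (360, 252), 680, 0)
(array([ 0.5034, -0.1188,  0.063 ]), None, (10, 171), 124, 0)
(array([0.4862, 0.3333, 0.063 ]), None, (355, 169), 859, 1)
(array([0.4878, 0.2131, 0.063 ]), -24.6, (263, 168), 816, 8)
```

View pics/c7.png

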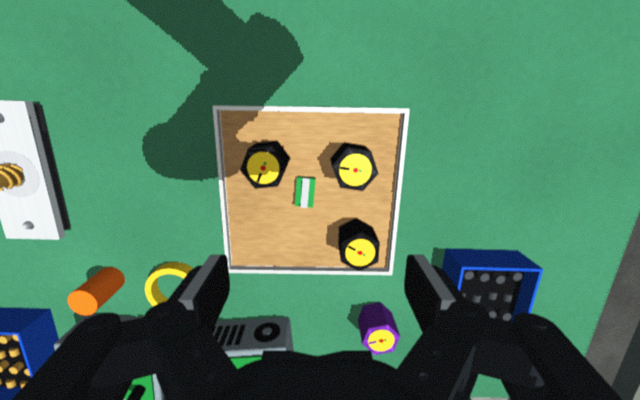

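Caps show at (263,168), (355,169) and (360,250); the purple decoy is at (380,340). Measuring the bar angles now.

```bash
cat >> h.py <<'E'
def bar(d,u,v,z,rw=.021):
    "bar angle by resampling the top face into a metric world-aligned patch around world centre of pixel u,v"
    C=px(d,u,v,z);n=121;g=np.linspace(-rw,rw,n);X,Y=np.meshgrid(g,g)
    P=np.array([pr(d,C+[x,y,0]) for x,y in zip(X.ravel(),Y.ravel())]).astype(np.float32).reshape(n,n,2)
    I=cv2.remap(d['image'],P[...,0],P[...,1],cv2.INTER_CUBIC)
    r=np.hypot(X,Y);hs=cv2.cvtColor(I,cv2.COLOR_BGR2HSV)
    red=((hs[...,0]<12)|(hs[...,0]>170))&(hs[...,1]>120)&(I[...,2]>70)&(r<.012)
    o=np.array([X[red].mean(),Y[red].mean()]) if red.sum()>20 else np.zeros(2)
    mx=I.max(2).astype(float);an=np.arctan2(Y-o[1],X-o[0]);rr=np.hypot(X-o[0],Y-o[1])
    med=np.median(mx[r<.012]);k=(rr>.0055)&(rr<.0135)
    w=np.clip(.7*med-mx,0,None)*k
    return round(float(np.degrees(np.angle((w*np.exp(1j*an)).sum()))),1),round(abs((w*np.exp(1j*an)).sum())/max(w.sum(),1),2),(C[:2]+o).round(4),I
E
python3 - <<'E'
from h import *
d=load('w6.npz')
L=[bar(d,u,v,.063) for u,v in((263,168),(355,169),(360,251))]
for l in L:print(l[:3])
cv2.imwrite('pics/c8.png',cv2.resize(np.hstack([l[3] for l in L]),None,fx=2,fy=2))
E
```

```text
(-23.7, np.float64(0.86), array([0.4878, 0.2128]))
(-97.6, np.float64(1.0), array([0.4867, 0.3336]))
(-119.5, np.float64(1.0), array([0.6065, 0.3486]))
```

View pics/c8.png

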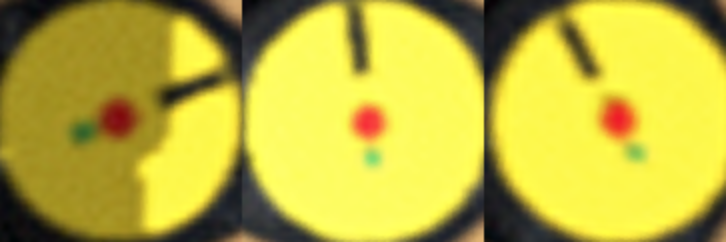

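The cap bars point at about -22.5, -97.3 and -118.8 degrees. I also measure the plug from w5 while moving above the first cap.

>>> servo_tool(motion=[[[0,0,-10],[-5,-71,50],0.9],[[0,0,-20],[-5,-71,100],0.9],[[0,0,-31],[-5,-71,150],0.9],[[0,0,-42],[-5,-71,190],0.9],[[0,0,-53],[-5,-71,190],0.9],[[0,0,-64],[-5,-71,190],0.9],[[0,0,-74],[-5,-71,190],0.9],[[0,0,-85],[-5,-71,190],0.9],[[0,0,-96],[-5,-71,190],0.9],[[0,0,-106],[-5,-71,190],0.9],[[0,0,-117],[-5,-71,190],0.9],[[0,0,-120],[-5,-71,190],0.9]])

```text
time_s: 12.5
ee_pos: [0.4879, 0.2133, 0.1406]
ee_rot: [-180.0, 0.0, -58.0]
wrist_force: [0.0, 0.1, -0.4]
gripper_width: 0.903
gripper_force: 0.0
```

>>> servo_tool(motion=[[[0,0,-10],[0,0,0],0.9],[[0,0,-20],[0,0,0],0.9],[[0,0,-31],[0,0,0],0.9],[[0,0,-36],[0,0,0],0.9],[[0,0,-36],[0,0,0],0.9],[[0,0,-36],[0,0,0],0.9],[[0,0,-36],[0,0,0],0.9]])

```text
time_s: 13.38
ee_pos: [0.4877, 0.2138, 0.1403]
ee_rot: [-180.0, -0.0, -22.1]
wrist_force: [-0.3, -0.5, 0.7]
gripper_width: 0.901
gripper_force: 0.0
```

```bash
cat >> h.py <<'E'
def red(d,z,u0,v0,w=45):
    "centroid of the red pin near pixel -> world"
    hs=cv2.cvtColor(d['image'],cv2.COLOR_BGR2HSV);m=(((hs[...,0]<10)|(hs[...,0]>172))&(hs[...,1]>140)&(hs[...,2]>60)).astype(np.uint8)
    k=np.zeros_like(m);a,b=max(int(v0-w),0),max(int(u0-w),0);k[a:int(v0+w),b:int(u0+w)]=1
    n,l,st,ce=cv2.connectedComponentsWithStats(m*k)
    if n<2:return None
    i=1+st[1:,4].argmax();return ce[i].round(1),st[i,4],px(d,*ce[i],z)
E
python3 - <<'E'
from h import *
d=load('w5.npz');hs=cv2.cvtColor(d['image'],cv2.COLOR_BGR2HSV)[140:210,290:345]
print('plug px pred',pr(d,[.5136,-.145,.078]))
for r in d['image'][150:206:3,316]: print(r.tolist(),end=' ')
print();print([x[2] for x in d['image'][184,290:345].tolist()])
s=read_state();print(s['ee_pos'],s['ee_rot'],s['qpos'])
d=cam('wrist');dump(d,'w7.npz');u,v=pr(d,[.4878,.2129,.063]);print(u,v,red(d,.063,u,v))
print(bar(d,u,v,.063)[:3],go([.4878,.2129,.05],-22.5))
E
```

```text
plug px pred [317.  186.9]
[135, 132, 129] [132, 132, 129] [137, 135, 128] [137, 131, 128] [106, 120, 130] [48, 100, 130] [46, 95, 123] [38, 78, 99] [37, 77, 104] [51, 105, 135] [54, 114, 145] [45, 103, 136] [50, 109, 135] [50, 108, 140] [53, 108, 140] [56, 116, 144] [63, 108, 137] [135, 132, 129] [137, 131, 130] 
[129, 124, 118, 117, 123, 127, 124, 125, 131, 124, 119, 131, 146, 129, 109, 110, 135, 136, 136, 143, 139, 142, 140, 142, 145, 143, 142, 142, 136, 137, 137, 143, 139, 140, 139, 137, 134, 126, 104, 100, 119, 126, 128, 119, 119, 128, 126, 127, 126, 127, 131, 126, 128, 127, 127]
[0.48768309 0.21378042 0.14034132] [-1.79997953e+02 -9.12195775e-04 -2.21496607e+01] [ 4.11344911e+01  1.93944791e+01 -2.11887733e+01 -1.38828447e-04
 -4.94145091e+01  2.67159385e+01]
317.9 218.8 (array([318.3, 219.6]), np.int32(57), array([0.4872, 0.2129, 0.063 ]))
(-22.9, np.float64(0.99), array([0.4871, 0.2129])) ([-0.0, -0.0, 0.4], [0.5, 0.9, 90.3])
```

>>> servo_tool(motion=[[[0,0,0.5],[0,1,40],0.9],[[0,0,0.5],[0,1,75],0.9],[[0,0,0.5],[0,1,90],0.9],[[0,0,0.5],[0,1,90],0.9],[[0,0,0.5],[0,1,90],0.4],[[0,0,0.5],[0,1,90],0.4],[[0,0,0.5],[0,1,90],0.4],[[0,0,0.5],[0,1,90],0.4]], newtons=50)

```text
time_s: 14.42
ee_pos: [0.4882, 0.2138, 0.0518]
ee_rot: [-179.9, -0.1, -22.6]
wrist_force: [-1.4, 0.9, 6.4]
gripper_width: 0.626
gripper_force: 54.5
```

>>> servo_tool(motion=[[[0,0,0],[0,0,-30],0.4],[[0,0,0],[0,0,-90],0.4],[[0,0,0],[0,0,-120],0.4],[[0,0,0],[0,0,-120],0.4],[[0,0,0],[0,0,-120],0.4]])

```text
time_s: 15.05
ee_pos: [0.4861, 0.2124, 0.1689]
ee_rot: [179.9, 0.1, -22.6]
wrist_force: [-0.3, -0.5, -2.8]
gripper_width: 0.622
gripper_force: 53.8
```

```bash
python3 - <<'E'
from h import *
s=read_state();print(s['ee_pos'],s['ee_rot'],s['qpos'],s['wrist_force'])
d=cam('wrist');c=s['ee_pos']+[0,0,.013];u,v=pr(d,c);r=red(d,c[2],u,v);print(u,v,r,bar(d,*r[0],c[2])[:3])
print(go([.5136,-.145,.17],-39.5))
E
```

```text
[0.48611502 0.21235281 0.16887981] [ 1.79880431e+02  1.20129892e-01 -2.26322424e+01] [ 41.0993909   17.36327545 -19.32810466  -0.06820532 -53.46902753
  26.30916853] [-0.25857739 -0.47450951 -2.79989737]
317.1 297.9 (array([316.6, 297.1]), np.int32(164), array([0.4866, 0.2124, 0.1819])) (-22.4, np.float64(0.81), array([0.4865, 0.2124]))
([0.2, 0.1, 16.9], [162.8, 319.2, -0.9])
```

>>> servo_tool(motion=[[[0,0,5],[50,98,0],0.4],[[0,0,10],[78,152,0],0.4],[[0,0,17],[105,206,0],0.4],[[0,0,17],[130,255,0],0.4],[[0,0,17],[155,303,0],0.4],[[0,0,17],[162,318,0],0.4],[[0,0,17],[162,318,0],0.4],[[0,0,17],[162,318,0],0.4],[[0,0,17],[162,318,0],0.4]])

```text
time_s: 16.23
ee_pos: [0.5144, -0.1418, 0.1697]
ee_rot: [180.0, 0.1, -39.5]
wrist_force: [-0.0, 0.7, -2.6]
gripper_width: 0.623
gripper_force: 53.9
```

```bash
python3 - <<'E'
from h import *
s=read_state();print(s['ee_pos'],s['ee_rot'],s['qpos'],s['wrist_force'])
print(go([.5132,-.145,.092],-39.5))
E
```

```text
[ 0.51443422 -0.14181377  0.16968061] [ 1.79956586e+02  6.40431309e-02 -3.95051813e+01] [ 2.00796471e+00  1.75556027e+01 -1.89250191e+01 -1.23479772e-02
 -5.35961094e+01  4.84942131e+01] [-0.04814162  0.67564048 -2.55620158]
([0.0, 0.1, -0.0], [1.2, 3.2, 77.7])
```

>>> servo_tool(motion=[[[0,0,0],[1,3,0],0.4],[[0,0,0],[1,3,15],0.4],[[0,0,0],[1,3,30],0.4],[[0,0,0],[1,3,40],0.4],[[0,0,0],[1,3,40],0.4],[[0,0,0],[1,3,40],0.4]])

```text
time_s: 16.98
ee_pos: [0.5139, -0.1458, 0.1305]
ee_rot: [-180.0, -0.0, -39.6]
wrist_force: [-0.7, -0.2, -1.7]
gripper_width: 0.621
gripper_force: 53.8
```

```bash
python3 - <<'E'
from h import *
s=read_state();print(s['ee_pos'],s['ee_rot'],s['wrist_force'],s['torque'])
print(go([.5132,-.145,.092],-39.5))
E
```

```text
[ 0.513885   -0.14583385  0.13046856] [-1.79990268e+02 -2.91367723e-02 -3.95847382e+01] [-0.67638578 -0.18824987 -1.7475538 ] [-0.04250062  0.02682677  0.00442026]
([-0.0, -0.0, -0.1], [-1.1, -0.2, 38.5])
```

>>> servo_tool(motion=[[[0,0,0],[-0.5,0,10],0.4],[[0,0,0],[-0.5,0,20],0.4],[[0,0,0],[-0.5,0,25],0.4],[[0,0,0],[-0.5,0,28],0.4],[[0,0,0],[-0.5,0,28],0.4]])

```text
time_s: 17.6
ee_pos: [0.5134, -0.1455, 0.1021]
ee_rot: [-180.0, -0.0, -39.6]
wrist_force: [1.4, -0.6, -3.8]
gripper_width: 0.623
gripper_force: 53.9
```

>>> servo_tool(motion=[[[0,0,0],[0,0,2],0.4],[[0,0,0],[0,0,4],0.4],[[0,0,0],[0,0,6],0.4],[[0,0,0],[0,0,6],0.4]])

```text
time_s: 18.1
ee_pos: [0.5136, -0.1454, 0.0968]
ee_rot: [-180.0, -0.1, -39.6]
wrist_force: [1.0, 0.3, 2.9]
gripper_width: 0.623
gripper_force: 54.4
```

```bash
python3 - <<'E'
from h import *
s=read_state();print(s['ee_pos'],s['ee_rot'],s['wrist_force'],s['torque'])
E
```

```text
[ 0.51357913 -0.14537316  0.09675679] [-1.79961605e+02 -5.11569422e-02 -3.95820864e+01] [0.97713358 0.33371828 2.86020096] [-0.02134842 -0.31327352 -0.0479234 ]
```

>>> servo_tool(motion=[[[0,0,0],[0,0,1],0.4],[[0,0,0],[0,0,2],0.4],[[0,0,0],[0,0,2],0.4]])

```text
time_s: 18.48
ee_pos: [0.5137, -0.1454, 0.0963]
ee_rot: [-180.0, -0.1, -39.5]
wrist_force: [-2.8, 1.4, 10.4]
gripper_width: 0.626
gripper_force: 55.6
```

```bash
python3 - <<'E'
from h import *
s=read_state();print(s['ee_pos'],s['ee_rot'],s['wrist_force'],s['torque'])
E
```

```text
[ 0.51371561 -0.14543369  0.09627346] [-1.79962412e+02 -9.17756658e-02 -3.95401257e+01] [-2.8295183   1.38141682 10.43921141] [ 0.49146711  0.60205237 -0.03355443]
```

>>> servo_tool(motion=[[[0,0,5],[0,0,0.5],0.4],[[0,0,12],[0,0,1.2],0.4],[[0,0,20],[0,0,2],0.4],[[0,0,20],[0,0,2],0.4]])

```text
time_s: 18.98
ee_pos: [0.515, -0.146, 0.0943]
ee_rot: [-179.8, -0.2, -59.6]
wrist_force: [1.3, -3.0, 8.5]
gripper_width: 0.626
gripper_force: 55.1
```

```bash
python3 - <<'E'
from h import *
s=read_state();print(s['ee_pos'],s['ee_rot'],s['wrist_force'],s['torque'])
E
```

```text
[ 0.51504971 -0.14600798  0.09434129] [-179.82149448   -0.20455328  -59.57979463] [ 1.32763976 -3.0033649   8.47034224] [-0.76235564 -0.17476739 -0.11864905]
```

>>> servo_tool(motion=[[[0,0,8],[0,0,0.8],0.4],[[0,0,18],[0,0,1.8],0.4],[[0,0,28],[0,0,2.8],0.4],[[0,0,38],[0,0,3.8],0.4],[[0,0,48],[0,0,4.8],0.4],[[0,0,58],[0,0,5.8],0.4],[[0,0,68],[0,0,6.8],0.4],[[0,0,75],[0,0,7.5],0.4],[[0,0,75],[0,0,7.5],0.4]])

```text
time_s: 20.1
ee_pos: [0.5159, -0.1467, 0.0879]
ee_rot: [-179.6, 0.1, -134.5]
wrist_force: [1.3, -2.8, 11.7]
gripper_width: 0.623
gripper_force: 55.7
```

```bash
cat > st.py <<'E'
from h import *
s=read_state();print(s['time_s'],s['ee_pos'].round(4),s['ee_rot'].round(1),'q6',s['qpos'][5].round(1),s['wrist_force'].round(1),s['torque'].round(2))
E
python3 st.py
```

```text
20.1 [ 0.5159 -0.1467  0.0879] [-1.796e+02  1.000e-01 -1.345e+02] q6 -46.2 [ 1.3 -2.8 11.7] [-1.21 -0.05  0.03]
```

>>> servo_tool(motion=[[[0,0,8],[0,0,0.8],0.4],[[0,0,16],[0,0,1.6],0.4],[[0,0,24],[0,0,2.4],0.4],[[0,0,24],[0,0,2.4],0.4]])

```text
time_s: 20.6
ee_pos: [0.5142, -0.146, 0.0845]
ee_rot: [-179.9, 0.1, -158.6]
wrist_force: [-1.3, 0.4, 10.4]
gripper_width: 0.625
gripper_force: 55.4
```

```bash
python3 st.py
```

```text
20.6 [ 0.5142 -0.146   0.0845] [-1.799e+02  1.000e-01 -1.586e+02] q6 -70.2 [-1.3  0.4 10.4] [ 0.1   0.35 -0.06]
```

>>> servo_tool(motion=[[[0,0,8],[0,0,0.8],0.4],[[0,0,16],[0,0,1.6],0.4],[[0,0,24],[0,0,2.4],0.4],[[0,0,24],[0,0,2.4],0.4]])

```text
time_s: 21.1
ee_pos: [0.5138, -0.1459, 0.0821]
ee_rot: [-180.0, 0.1, 177.4]
wrist_force: [-1.5, 0.6, 12.1]
gripper_width: 0.628
gripper_force: 55.5
```

```bash
python3 st.py
```

```text
21.1 [ 0.5138 -0.1459  0.0821] [-1.800e+02  1.000e-01  1.774e+02] q6 -94.3 [-1.5  0.6 12.1] [ 0.3   0.71 -0.1 ]
```

>>> servo_tool(motion=[[[0,0,8],[0,0,0.8],0.4],[[0,0,16],[0,0,1.6],0.4],[[0,0,24],[0,0,2.4],0.4],[[0,0,32],[0,0,3.2],0.4],[[0,0,40],[0,0,4],0.4],[[0,0,44],[0,0,4.4],0.4],[[0,0,44],[0,0,4.4],0.4]])

```text
time_s: 21.98
ee_pos: [0.5138, -0.1458, 0.0788]
ee_rot: [180.0, 0.1, 133.5]
wrist_force: [-4.2, 1.1, 19.7]
gripper_width: 0.623
gripper_force: 56.4
```

```bash
python3 st.py
```

```text
21.975 [ 0.5138 -0.1458  0.0788] [1.800e+02 1.000e-01 1.335e+02] q6 -138.2 [-4.2  1.1 19.7] [ 0.09  1.46 -0.16]
```

>>> servo_tool(motion=[[[0,0,5],[0,0,0.5],0.4],[[0,0,10],[0,0,1],0.4],[[0,0,16],[0,0,1.6],0.4],[[0,0,20],[0,0,1.6],0.4],[[0,0,20],[0,0,1.6],0.4]])

```text
time_s: 22.6
ee_pos: [0.5147, -0.1456, 0.0788]
ee_rot: [179.9, 0.2, 113.5]
wrist_force: [-4.6, 2.9, 26.8]
gripper_width: 0.625
gripper_force: 57.4
```

```bash
python3 st.py
```

```text
22.6 [ 0.5147 -0.1456  0.0788] [179.9   0.2 113.5] q6 -158.2 [-4.6  2.9 26.8] [ 0.83  2.04 -0.18]
```

```bash
cat >> h.py <<'E'
def pins(d,x,y,zt,tag):
    "report red/green blobs near the cap axis, and where pin tops of given rise would show"
    u,v=pr(d,[x,y,zt]);print('axis px',u,v,'rise6',pr(d,[x,y,zt+.006]),'rise13',pr(d,[x,y,zt+.013]))
    hs=cv2.cvtColor(d['image'],cv2.COLOR_BGR2HSV);H,S,V=hs[...,0],hs[...,1],hs[...,2]
    k=np.zeros(H.shape,bool);k[max(int(v)-60,0):int(v)+60,int(u)-60:int(u)+60]=1
    for n,m in(('red',((H<10)|(H>172))&(S>140)&(V>60)),('grn',(H>50)&(H<85)&(S>80)&(V>40))):
        nn,l,st,ce=cv2.connectedComponentsWithStats((m&k).astype(np.uint8))
        for i in range(1,nn):
            if st[i,4]>15:print(n,'box',st[i,:4].tolist(),'area',st[i,4],'c',ce[i].round(1))
    save(d,tag,(int(u)-80,max(int(v)-80,0),int(u)+80,min(int(v)+80,400)),3)
E
python3 - <<'E'
from h import *
d=cam('wrist');pins(d,.5142,-.1456,.0905,'c9.png')
E
```

```text
axis px 313.2 291.9 rise6 [313.1 300.7] rise13 [313.  312.1]
red box [308, 291, 17, 35] area 503 c [316.5 308.2]
red box [294, 345, 20, 6] area 73 c [301.2 348.2]
grn box [253, 318, 44, 33] area 758 c [270.2 339.8]
grn box [319, 326, 54, 25] area 686 c [354.3 342.1]
```

View pics/c9.png

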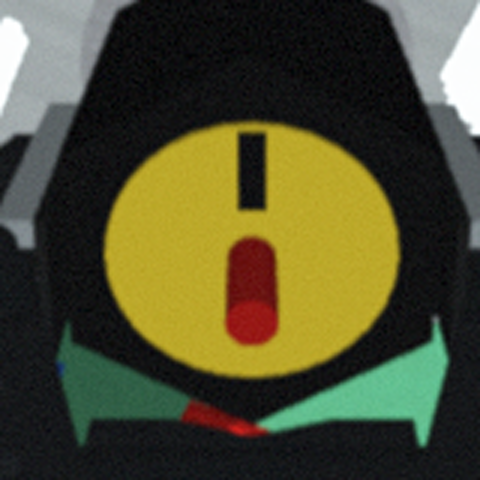

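The crop shows the red pin risen about 13 mm (foot ~(316,294), top ~(316,319)): cap 3 is home, so it goes to blue. Unscrewing.

>>> servo_tool(motion=[[[0,0,0],[0,0,-3],0.4],[[0,0,-9],[0,0,-3.9],0.4],[[0,0,-18],[0,0,-4.8],0.4],[[0,0,-27],[0,0,-5.7],0.4],[[0,0,-36],[0,0,-6.6],0.4],[[0,0,-45],[0,0,-7.5],0.4],[[0,0,-54],[0,0,-8.4],0.4],[[0,0,-63],[0,0,-9.3],0.4],[[0,0,-72],[0,0,-10.2],0.4],[[0,0,-81],[0,0,-11.1],0.4],[[0,0,-90],[0,0,-12],0.4],[[0,0,-90],[0,0,-12],0.4]])

```text
time_s: 24.15
ee_pos: [0.5121, -0.1454, 0.0854]
ee_rot: [179.9, -0.1, -156.7]
wrist_force: [0.0, -0.4, -1.3]
gripper_width: 0.626
gripper_force: 54.0
```

>>> servo_tool(motion=[[[0,0,-9],[0,0,-0.9],0.4],[[0,0,-18],[0,0,-1.8],0.4],[[0,0,-27],[0,0,-2.7],0.4],[[0,0,-36],[0,0,-3.6],0.4],[[0,0,-45],[0,0,-4.5],0.4],[[0,0,-54],[0,0,-5.4],0.4],[[0,0,-63],[0,0,-6.3],0.4],[[0,0,-72],[0,0,-7.2],0.4],[[0,0,-80],[0,0,-8],0.4],[[0,0,-80],[0,0,-8],0.4]])

```text
time_s: 25.4
ee_pos: [0.513, -0.1454, 0.0937]
ee_rot: [180.0, 0.0, -76.8]
wrist_force: [0.2, 0.2, -1.3]
gripper_width: 0.622
gripper_force: 54.0
```

```bash
python3 st.py
```

```text
25.4 [ 0.513  -0.1454  0.0937] [180.    0.  -76.8] q6 11.6 [ 0.2  0.2 -1.3] [-0.22 -0.2   0.07]
```

>>> servo_tool(motion=[[[0,0,-9],[0,0,-1],0.4],[[0,0,-18],[0,0,-3],0.4],[[0,0,-25],[0,0,-5],0.4],[[0,0,-25],[0,0,-8],0.4],[[0,0,-25],[0,0,-8],0.4]])

```text
time_s: 26.02
ee_pos: [0.5131, -0.1454, 0.1021]
ee_rot: [-180.0, 0.0, -51.8]
wrist_force: [0.3, -0.2, -1.5]
gripper_width: 0.625
gripper_force: 53.8
```

>>> servo_tool(motion=[[[0,0,0],[0,0,-15],0.4],[[0,0,0],[0,0,-50],0.4],[[0,0,0],[0,0,-75],0.4],[[0,0,0],[0,0,-75],0.4]])

```text
time_s: 26.52
ee_pos: [0.5144, -0.1453, 0.1798]
ee_rot: [-179.7, -0.2, -51.6]
wrist_force: [-0.2, 0.5, -1.5]
gripper_width: 0.623
gripper_force: 54.0
```

```bash
python3 st.py; python3 - <<'E'
from h import *
d=load('w5.npz')
for z,n,pts in((.045,'blue',[(0,22),(195,20),(220,165),(37,171)]),(.045,'red',[(47,192),(226,193)])):
    for p in pts: print(n,p,px(d,*p,z))
t=load('top.npz')
for p in [(369,167),(428,167),(427,212),(367,210),(369,221),(429,220),(430,265),(369,265)]: print(p,px(t,*p,.045))
print(go([.44,-.31,.17],-51.8))
E
```

```text
26.525 [ 0.5144 -0.1453  0.1798] [-179.7   -0.2  -51.6] q6 36.7 [-0.2  0.5 -1.5] [-0.04 -0.    0.03]
blue (0, 22) [ 0.3791 -0.434   0.045 ]
blue (195, 20) [ 0.3716 -0.2591  0.045 ]
blue (220, 165) [ 0.5028 -0.245   0.045 ]
blue (37, 171) [ 0.5155 -0.4344  0.045 ]
red (47, 192) [ 0.538  -0.4295  0.045 ]
red (226, 193) [ 0.5326 -0.2406  0.045 ]
(369, 167) [ 0.6759 -0.2598  0.045 ]
(428, 167) [ 0.6772 -0.4456  0.045 ]
(427, 212) [ 0.5348 -0.4395  0.045 ]
(367, 210) [ 0.5397 -0.2527  0.045 ]
(369, 221) [ 0.5054 -0.2587  0.045 ]
(429, 220) [ 0.5098 -0.4452  0.045 ]
(430, 265) [ 0.3711 -0.4454  0.045 ]
(369, 265) [ 0.3697 -0.2578  0.045 ]
([-0.3, -0.2, 0.2], [82.9, 160.7, 9.4])
```

>>> servo_tool(motion=[[[0,0,0],[27,54,0],0.4],[[0,0,0],[52,106,0],0.4],[[0,0,0],[77,156,20],0.4],[[0,0,0],[77,156,60],0.4],[[0,0,0],[77,156,100],0.4],[[0,0,0],[77,156,120],0.4],[[0,0,0],[77,156,127],0.4],[[0,0,0],[77,156,127],0.4],[[0,0,0],[77,156,127],0.4]])

```text
time_s: 27.65
ee_pos: [0.4368, -0.3021, 0.051]
ee_rot: [179.9, 0.2, -51.6]
wrist_force: [-5.4, 2.7, 9.9]
gripper_width: 0.623
gripper_force: 55.6
```

>>> servo_tool(motion=[[[0,0,0],[0,0,0],0.75],[[0,0,0],[0,0,0],0.75],[[0,0,0],[0,0,0],0.75],[[0,0,0],[0,0,-30],0.75],[[0,0,0],[0,0,-80],0.8],[[0,0,0],[0,0,-140],0.9],[[0,0,0],[0,0,-200],0.9],[[0,0,0],[0,0,-250],0.9],[[0,0,0],[0,0,-280],0.9],[[0,0,0],[0,0,-280],0.9]])

```text
time_s: 28.9
ee_pos: [0.4397, -0.3031, 0.3328]
ee_rot: [-179.8, -0.3, -51.6]
wrist_force: [-0.5, -0.6, -0.7]
gripper_width: 0.899
gripper_force: 0.0
```

```bash
python3 st.py; python3 - <<'E'
from h import *
d=cam('wrist');print([c for c in caps(d,.062) if c[0][1]<-.2])
d=cam('top');dump(d,'t2.npz')
for c in caps(d,.063,30): print(c)
print(go([.4867,.3336,.2],-37))
E
```

```text
28.9 [ 0.4397 -0.3031  0.3328] [-179.8   -0.3  -51.6] q6 55.6 [-0.5 -0.6 -0.7] [ 0.02 -0.04 -0.04]
[(array([ 0.4373, -0.3012,  0.062 ]), -52.3, (318, 168), 786, 16), (array([ 0.7759, -0.2103,  0.062 ]), None, (47, 52), 66, 0), (array([ 0.7816, -0.2338,  0.062 ]), None, (51, 31), 72, 0), (array([ 0.7787, -0.2578,  0.062 ]), None, (62, 15), 75, 0)]
(array([ 0.4289, -0.2989,  0.063 ]), None, (383, 246), 91, 0)
(array([0.4842, 0.3331, 0.063 ]), None, (177, 226), 157, 0)
(array([0.6041, 0.3481, 0.063 ]), None, (174, 187), 153, 0)
(array([0.6983, 0.0466, 0.063 ]), None, (271, 158), 619, 0)
(array([0.7599, 0.3923, 0.063 ]), None, (162, 138), 79, 0)
([-0.0, 0.1, -14.6], [-468.3, -432.8, 129.8])
```

Cap 3 rests in the blue bin. On to cap 2.

>>> servo_tool(motion=[[[0,0,-14.3],[-468,-433,90],0.9],[[0,0,-14.3],[-468,-433,90],0.9],[[0,0,-14.3],[-468,-433,90],0.9],[[0,0,-14.3],[-468,-433,90],0.9],[[0,0,-14.3],[-468,-433,90],0.9],[[0,0,-14.3],[-468,-433,90],0.9],[[0,0,-14.3],[-468,-433,90],0.9],[[0,0,-14.3],[-468,-433,90],0.9],[[0,0,-14.3],[-468,-433,90],0.9],[[0,0,-14.3],[-468,-433,150],0.9],[[0,0,-14.3],[-468,-433,190],0.9],[[0,0,-14.3],[-468,-433,190],0.9]])

```text
time_s: 30.5
ee_pos: [0.4847, 0.332, 0.134]
ee_rot: [179.3, 0.1, -37.2]
wrist_force: [0.7, -1.0, -0.2]
gripper_width: 0.9
gripper_force: 0.0
```

>>> servo_tool(motion=[[[0,0,0],[0,0,0],0.9],[[0,0,0],[0,0,0],0.9],[[0,0,0],[0,0,0],0.9],[[0,0,0],[0,0,0],0.9]])

```text
time_s: 31.0
ee_pos: [0.4877, 0.3328, 0.1415]
ee_rot: [-179.9, -0.0, -37.3]
wrist_force: [0.4, 0.4, 0.8]
gripper_width: 0.902
gripper_force: 0.0
```

```bash
python3 st.py; python3 - <<'E'
from h import *
d=cam('wrist');u,v=pr(d,[.4867,.3336,.063]);r=red(d,.063,u,v);print(u,v,r);b=bar(d,*r[0],.063);print(b[:3])
print(go([*r[2][:2],.05],b[0]+60))
E
```

```text
31.0 [0.4877 0.3328 0.1415] [-179.9   -0.   -37.3] q6 2.7 [0.4 0.4 0.8] [-0.06  0.02 -0.07]
317.5 220.4 (array([318.3, 220.9]), np.int32(49), array([0.4861, 0.3334, 0.063 ]))
(-97.0, np.float64(1.0), array([0.486 , 0.3334]))
([-0.1, -0.0, -0.3], [-1.6, 0.7, 91.2])
```

>>> servo_tool(motion=[[[0,0,-0.3],[-1.5,0.5,40],0.9],[[0,0,-0.3],[-1.5,0.5,75],0.9],[[0,0,-0.3],[-1.5,0.5,91],0.9],[[0,0,-0.3],[-1.5,0.5,91],0.9],[[0,0,-0.3],[-1.5,0.5,91],0.4],[[0,0,-0.3],[-1.5,0.5,91],0.4],[[0,0,-0.3],[-1.5,0.5,91],0.4],[[0,0,-0.3],[-1.5,0.5,91],0.4]], newtons=50)

```text
time_s: 32.05
ee_pos: [0.4867, 0.3344, 0.0508]
ee_rot: [-179.8, -0.0, -37.0]
wrist_force: [-0.5, 0.3, 6.4]
gripper_width: 0.624
gripper_force: 54.5
```

>>> servo_tool(motion=[[[0,0,0],[0,0,-30],0.4],[[0,0,0],[0,0,-90],0.4],[[0,0,0],[0,0,-120],0.4],[[0,0,0],[0,0,-120],0.4],[[0,0,0],[0,0,-120],0.4]])

```text
time_s: 32.67
ee_pos: [0.4848, 0.3327, 0.1675]
ee_rot: [179.8, 0.1, -37.0]
wrist_force: [-0.7, -0.9, -2.5]
gripper_width: 0.625
gripper_force: 53.7
```

```bash
python3 st.py; python3 - <<'E'
from h import *
s=read_state()
d=cam('wrist');c=s['ee_pos']+[0,0,.013];u,v=pr(d,c);r=red(d,c[2],u,v);print(u,v,r,c,bar(d,*r[0],c[2])[:3])
print(go([.5136,-.145,.17],0))
E
```

```text
32.675 [0.4848 0.3327 0.1675] [ 1.798e+02  1.000e-01 -3.700e+01] q6 2.8 [-0.7 -0.9 -2.5] [-0.    0.02  0.02]
317.7 297.7 (array([316.7, 297.3]), np.int32(172), array([0.4852, 0.333 , 0.1805])) [0.48479439 0.33274312 0.18047258] (-96.1, np.float64(0.79), array([0.4853, 0.333 ]))
([0.2, 0.1, -37.0], [310.6, 364.0, -1.9])
```

>>> servo_tool(motion=[[[0,0,-8],[30,35,0],0.4],[[0,0,-18],[70,82,0],0.4],[[0,0,-28],[110,129,0],0.4],[[0,0,-37],[150,176,0],0.4],[[0,0,-37],[190,223,0],0.4],[[0,0,-37],[230,270,0],0.4],[[0,0,-37],[265,311,0],0.4],[[0,0,-37],[290,341,0],0.4],[[0,0,-37],[305,358,0],0.4],[[0,0,-37],[310,364,10],0.4],[[0,0,-37],[310,364,35],0.4],[[0,0,-37],[310,364,35],0.4]])

```text
time_s: 34.22
ee_pos: [0.5121, -0.1432, 0.1309]
ee_rot: [-180.0, 0.4, -0.0]
wrist_force: [-0.6, 0.2, -1.2]
gripper_width: 0.627
gripper_force: 53.5
```

>>> servo_tool(motion=[[[0,0,0],[0,0,0],0.4],[[0,0,0],[0,0,0],0.4],[[0,0,0],[0,0,0],0.4]])

```text
time_s: 34.6
ee_pos: [0.5148, -0.1435, 0.1347]
ee_rot: [-180.0, -0.1, 0.0]
wrist_force: [-0.2, -0.0, -1.8]
gripper_width: 0.622
gripper_force: 53.5
```

```bash
python3 st.py; python3 -c "
from h import *
print(go([.5137,-.1455,.095],0))"
```

```text
34.6 [ 0.5148 -0.1435  0.1347] [-1.8e+02 -1.0e-01  0.0e+00] q6 88.2 [-0.2 -0.  -1.8] [ 0.04 -0.04 -0.05]
([-0.0, -0.1, 0.0], [-1.1, 2.0, 39.7])
```

>>> servo_tool(motion=[[[0,0,0],[-1,2,0],0.4],[[0,0,0],[-1,2,12],0.4],[[0,0,0],[-1,2,24],0.4],[[0,0,0],[-1,2,32],0.4],[[0,0,0],[-1,2,36],0.4],[[0,0,0],[-1,2,38],0.4],[[0,0,0],[-1,2,39],0.4],[[0,0,0],[-1,2,39],0.4]])

```text
time_s: 35.6
ee_pos: [0.5134, -0.1457, 0.0952]
ee_rot: [180.0, -0.0, 0.0]
wrist_force: [-0.8, 0.0, -1.2]
gripper_width: 0.623
gripper_force: 53.6
```

```bash
python3 st.py
```

```text
35.6 [ 0.5134 -0.1457  0.0952] [180.  -0.   0.] q6 88.4 [-0.8  0.  -1.2] [-0.   -0.03 -0.01]
```

>>> servo_tool(motion=[[[0,0,0],[0,0,1],0.4],[[0,0,5],[0,0,2.5],0.4],[[0,0,14],[0,0,3.4],0.4],[[0,0,23],[0,0,4.3],0.4],[[0,0,32],[0,0,5.2],0.4],[[0,0,41],[0,0,6.1],0.4],[[0,0,50],[0,0,7],0.4],[[0,0,59],[0,0,7.9],0.4],[[0,0,68],[0,0,8.8],0.4],[[0,0,68],[0,0,8.8],0.4]])

```text
time_s: 36.85
ee_pos: [0.5137, -0.1458, 0.0869]
ee_rot: [-179.9, -0.0, -67.9]
wrist_force: [-1.1, 0.4, 1.4]
gripper_width: 0.619
gripper_force: 54.0
```

```bash
python3 st.py
```

```text
36.85 [ 0.5137 -0.1458  0.0869] [-179.9   -0.   -67.9] q6 20.5 [-1.1  0.4  1.4] [ 0.12  0.26 -0.04]
```

>>> servo_tool(motion=[[[0,0,8],[0,0,0.8],0.4],[[0,0,16],[0,0,1.6],0.4],[[0,0,20],[0,0,2],0.4],[[0,0,20],[0,0,2],0.4]])

```text
time_s: 37.35
ee_pos: [0.5139, -0.1458, 0.0849]
ee_rot: [-179.9, -0.0, -87.8]
wrist_force: [-0.9, -0.3, 3.1]
gripper_width: 0.623
gripper_force: 54.2
```

```bash
python3 st.py
```

```text
37.35 [ 0.5139 -0.1458  0.0849] [-179.9   -0.   -87.8] q6 0.6 [-0.9 -0.3  3.1] [ 0.1   0.23 -0.03]
```

>>> servo_tool(motion=[[[0,0,8],[0,0,0.8],0.4],[[0,0,16],[0,0,1.6],0.4],[[0,0,20],[0,0,2],0.4],[[0,0,20],[0,0,2],0.4]])

```text
time_s: 37.85
ee_pos: [0.5146, -0.146, 0.0842]
ee_rot: [-179.8, -0.0, -107.8]
wrist_force: [-1.9, -0.5, 11.1]
gripper_width: 0.628
gripper_force: 55.1
```

```bash
python3 st.py
```

```text
37.85 [ 0.5146 -0.146   0.0842] [-179.8   -0.  -107.8] q6 -19.4 [-1.9 -0.5 11.1] [ 0.05  0.65 -0.09]
```

>>> servo_tool(motion=[[[0,0,8],[0,0,0.8],0.4],[[0,0,16],[0,0,1.6],0.4],[[0,0,20],[0,0,2],0.4],[[0,0,20],[0,0,2],0.4]])

```text
time_s: 38.35
ee_pos: [0.5146, -0.1468, 0.0841]
ee_rot: [-179.8, -0.0, -127.7]
wrist_force: [-5.6, -1.8, 21.8]
gripper_width: 0.622
gripper_force: 56.4
```

```bash
python3 st.py
```

```text
38.35 [ 0.5146 -0.1468  0.0841] [-179.8   -0.  -127.7] q6 -39.4 [-5.6 -1.8 21.8] [-0.45  1.71 -0.03]
```

```bash
python3 - <<'E'
from h import *
s=read_state();d=cam('wrist');dump(d,'w8.npz');zt=s['ee_pos'][2]+.012
pins(d,.5144,-.146,zt,'c10.png')
im=d['image'];hs=cv2.cvtColor(im,cv2.COLOR_BGR2HSV)
u,v=map(int,pr(d,[.5144,-.146,zt]))
Y=(hs[...,0]>20)&(hs[...,0]<38)&(hs[...,1]>100);G=(hs[...,0]>45)&(hs[...,0]<90)&(hs[...,1]>60);Rd=((hs[...,0]<10)|(hs[...,0]>172))&(hs[...,1]>140)
ch=np.where(im.max(2)<50,'#',np.where(Rd,'R',np.where(G,'g',np.where(Y,'.','?'))))
for r in ch[v-46:v+46:2,u-46:u+60:2]: print(''.join(r))
E
```

```text
axis px 320.2 293.9 rise6 [320.3 302.8] rise13 [320.4 314.2]
red box [308, 291, 17, 24] area 333 c [316.5 302.7]
grn box [299, 301, 9, 15] area 107 c [303.1 307.9]
grn box [260, 319, 120, 34] area 1559 c [327.2 343.3]
###################################################??
####################################################?
#################.........##########################?
############...................#####################?
##########.......................####################
########...........................##################
#######..............................################
#####.................................###############
####...................................##############
###......................................############
##........................................###########
#.........................................###########
...........................................##########
............................................#########
........................................##..#########
......................................####...########
..................
[... 901 characters left out ...]
............gggg..RRRRR?....................########
.............?gg?...???.....................#########
...........................................##########
#.........................................###########
##........................................##########g
###......................................###########g
####....................................###########gg
#####..................................##########gggg
#######..............................##########gggggg
########...........................##########gggggggg
g#########.......................#########ggggggggggg
gggg#########..................#########ggggggggggggg
gggggg############........############ggggggggggggggg
```

The pixel map shows the red pin up about 6 mm and the green pin about 5 mm: cap 2 stopped short, so it goes to red. Unscrewing.

>>> servo_tool(motion=[[[0,0,0],[0,0,-3],0.4],[[0,0,-9],[0,0,-3.9],0.4],[[0,0,-18],[0,0,-4.8],0.4],[[0,0,-27],[0,0,-5.7],0.4],[[0,0,-36],[0,0,-6.6],0.4],[[0,0,-45],[0,0,-7.5],0.4],[[0,0,-54],[0,0,-8.4],0.4],[[0,0,-63],[0,0,-9.3],0.4],[[0,0,-72],[0,0,-10.2],0.4],[[0,0,-81],[0,0,-11.1],0.4],[[0,0,-90],[0,0,-12],0.4],[[0,0,-90],[0,0,-12],0.4]])

```text
time_s: 39.9
ee_pos: [0.513, -0.1455, 0.0915]
ee_rot: [180.0, 0.1, -38.0]
wrist_force: [0.4, 0.7, -2.1]
gripper_width: 0.628
gripper_force: 53.6
```

>>> servo_tool(motion=[[[0,0,-9],[0,0,-0.9],0.4],[[0,0,-18],[0,0,-1.8],0.4],[[0,0,-27],[0,0,-2.7],0.4],[[0,0,-36],[0,0,-3.6],0.4],[[0,0,-45],[0,0,-4.5],0.4],[[0,0,-54],[0,0,-6],0.4],[[0,0,-60],[0,0,-8],0.4],[[0,0,-60],[0,0,-10],0.4],[[0,0,-60],[0,0,-10],0.4]])

```text
time_s: 41.02
ee_pos: [0.5133, -0.1456, 0.1021]
ee_rot: [-180.0, 0.0, 21.9]
wrist_force: [0.0, -0.0, -1.1]
gripper_width: 0.624
gripper_force: 53.6
```

```bash
python3 st.py
```

```text
41.025 [ 0.5133 -0.1456  0.1021] [-180.     0.    21.9] q6 110.3 [ 0.  -0.  -1.1] [ 0.07  0.01 -0.02]
```

>>> servo_tool(motion=[[[0,0,0],[0,0,-20],0.4],[[0,0,0],[0,0,-65],0.4],[[0,0,0],[2,18,-78],0.4],[[0,0,0],[8,73,-78],0.4],[[0,0,0],[14,127,-78],0.4],[[0,0,0],[21,180,-78],0.4],[[0,0,0],[21,195,-50],0.4],[[0,0,0],[21,195,-10],0.4],[[0,0,0],[21,195,30],0.4],[[0,0,0],[21,195,44],0.4],[[0,0,0],[21,195,49],0.4],[[0,0,0],[21,195,49],0.4]])

```text
time_s: 42.52
ee_pos: [0.6068, -0.3188, 0.0545]
ee_rot: [179.9, -0.1, 22.0]
wrist_force: [0.2, -0.3, -1.5]
gripper_width: 0.624
gripper_force: 53.5
```

>>> servo_tool(motion=[[[0,0,0],[0,0,0],0.4],[[0,0,0],[0,0,0],0.75],[[0,0,0],[0,0,0],0.75],[[0,0,0],[0,0,0],0.75],[[0,0,0],[0,0,-30],0.75],[[0,0,0],[0,0,-80],0.8],[[0,0,0],[0,0,-140],0.9],[[0,0,0],[0,0,-200],0.9],[[0,0,0],[0,0,-250],0.9],[[0,0,0],[0,0,-250],0.9]])

```text
time_s: 43.78
ee_pos: [0.6074, -0.3195, 0.3098]
ee_rot: [179.5, -0.5, 22.0]
wrist_force: [-0.1, -0.3, -1.1]
gripper_width: 0.902
gripper_force: 0.0
```

```bash
python3 st.py; python3 - <<'E'
from h import *
d=cam('wrist');print([c for c in caps(d,.062,200) if c[0][1]<-.2])
d=cam('top')
for c in caps(d,.063,30): print(c)
print(go([.6062,.3486,.14],1))
E
```

```text
43.775 [ 0.6074 -0.3195  0.3098] [179.5  -0.5  22. ] q6 126.2 [-0.1 -0.3 -1.1] [-0.03  0.02  0.06]
[(array([ 0.4377, -0.3009,  0.062 ]), -55.4, (256, 277), 639, 12), (array([ 0.608 , -0.3191,  0.062 ]), -39.5, (314, 170), 893, 15)]
(array([ 0.4352, -0.3012,  0.063 ]), None, (384, 244), 151, 0)
(array([ 0.6036, -0.3201,  0.063 ]), None, (389, 189), 127, 0)
(array([0.604 , 0.3482, 0.063 ]), None, (174, 187), 152, 0)
(array([0.6983, 0.0467, 0.063 ]), None, (271, 158), 628, 0)
(array([0.7602, 0.3925, 0.063 ]), None, (162, 138), 81, 0)
([-0.0, -0.1, 21.0], [250.1, -618.2, 163.8])
```

>>> servo_tool(motion=[[[0,0,8],[250,-618,60],0.9],[[0,0,16],[250,-618,60],0.9],[[0,0,24],[250,-618,60],0.9],[[0,0,32],[250,-618,60],0.9],[[0,0,40],[250,-618,60],0.9],[[0,0,48],[250,-618,60],0.9],[[0,0,56],[250,-618,60],0.9],[[0,0,64],[250,-618,60],0.9],[[0,0,72],[250,-618,60],0.9],[[0,0,80.5],[250,-618,60],0.9],[[0,0,80.5],[250,-618,110],0.9],[[0,0,80.5],[250,-618,160],0.9]])

```text
time_s: 45.38
ee_pos: [0.605, 0.3509, 0.1401]
ee_rot: [179.9, 0.0, -58.3]
wrist_force: [0.5, 0.2, -0.6]
gripper_width: 0.903
gripper_force: 0.0
```

>>> servo_tool(motion=[[[0,0,0],[0,0,0],0.9],[[0,0,0],[0,0,0],0.9],[[0,0,0],[0,0,0],0.9],[[0,0,0],[0,0,0],0.9]])

```text
time_s: 45.88
ee_pos: [0.607, 0.348, 0.1458]
ee_rot: [-179.8, 0.0, -58.5]
wrist_force: [-0.8, 0.1, 0.3]
gripper_width: 0.9
gripper_force: 0.0
```

```bash
python3 st.py; python3 - <<'E'
from h import *
d=cam('wrist');u,v=pr(d,[.6062,.3486,.063]);r=red(d,.063,u,v);print(u,v,r);b=bar(d,*r[0],.063);print(b[:3])
print(go([*r[2][:2],.05],b[0]+60))
E
```

```text
45.875 [0.607  0.348  0.1458] [-179.8    0.   -58.5] q6 -11.6 [-0.8  0.1  0.3] [-0.01 -0.01  0.02]
318.7 217.3 (array([319.3, 217.6]), np.int32(50), array([0.6057, 0.3485, 0.063 ]))
(-118.9, np.float64(1.0), array([0.6057, 0.3486]))
([-0.2, 0.0, 0.4], [-1.0, 0.9, 95.3])
```

>>> servo_tool(motion=[[[0,0,0.4],[-1,1,45],0.9],[[0,0,0.4],[-1,1,80],0.9],[[0,0,0.4],[-1,1,95],0.9],[[0,0,0.4],[-1,1,95],0.9],[[0,0,0.4],[-1,1,95],0.4],[[0,0,0.4],[-1,1,95],0.4],[[0,0,0.4],[-1,1,95],0.4],[[0,0,0.4],[-1,1,95],0.4]], newtons=50)

```text
time_s: 46.92
ee_pos: [0.6058, 0.3492, 0.0505]
ee_rot: [-179.8, 0.0, -58.9]
wrist_force: [-0.1, -0.1, 6.2]
gripper_width: 0.624
gripper_force: 54.6
```

>>> servo_tool(motion=[[[0,0,0],[0,0,-30],0.4],[[0,0,0],[0,0,-90],0.4],[[0,0,0],[0,0,-120],0.4],[[0,0,0],[0,0,-120],0.4],[[0,0,0],[0,0,-120],0.4]])

```text
time_s: 47.55
ee_pos: [0.6036, 0.3477, 0.1662]
ee_rot: [179.8, 0.0, -58.9]
wrist_force: [-0.1, -0.8, -1.8]
gripper_width: 0.622
gripper_force: 53.8
```

```bash
python3 st.py; python3 - <<'E'
from h import *
s=read_state()
d=cam('wrist');c=s['ee_pos']+[0,0,.013];u,v=pr(d,c);r=red(d,c[2],u,v);print(u,v,r,c,bar(d,*r[0],c[2])[:3])
print(go([.5137,-.1455,.17],0))
E
```

```text
47.55 [0.6036 0.3477 0.1662] [179.8   0.  -58.9] q6 -12.1 [-0.1 -0.8 -1.8] [-0.05  0.01  0.03]
318.5 297.1 (array([316.6, 296.4]), np.int32(171), array([0.6045, 0.3478, 0.1792])) [0.60361132 0.34767416 0.17923686] (-118.3, np.float64(0.95), array([0.6045, 0.3478]))
([0.2, 0.1, -58.9], [375.9, 331.5, -2.8])
```

>>> servo_tool(motion=[[[0,0,-8],[30,26,0],0.4],[[0,0,-18],[75,66,0],0.4],[[0,0,-28],[120,106,0],0.4],[[0,0,-38],[165,146,0],0.4],[[0,0,-48],[210,186,0],0.4],[[0,0,-58.9],[255,226,0],0.4],[[0,0,-58.9],[300,265,0],0.4],[[0,0,-58.9],[340,300,0],0.4],[[0,0,-58.9],[366,323,0],0.4],[[0,0,-58.9],[376,332,10],0.4],[[0,0,-58.9],[376,332,32],0.4],[[0,0,-58.9],[376,332,32],0.4]])

```text
time_s: 49.1
ee_pos: [0.5128, -0.1447, 0.1333]
ee_rot: [-180.0, 0.4, -0.0]
wrist_force: [0.7, -0.1, -1.7]
gripper_width: 0.623
gripper_force: 53.6
```

>>> servo_tool(motion=[[[0,0,0],[0,0,0],0.4],[[0,0,0],[0,0,0],0.4],[[0,0,0],[0,0,0],0.4]])

```text
time_s: 49.48
ee_pos: [0.5151, -0.1448, 0.1368]
ee_rot: [-180.0, -0.1, 0.0]
wrist_force: [0.1, 0.4, -2.1]
gripper_width: 0.625
gripper_force: 53.6
```

```bash
python3 st.py; python3 -c "
from h import *
print(go([.5137,-.1455,.095],0))"
```

```text
49.475 [ 0.5151 -0.1448  0.1368] [-1.8e+02 -1.0e-01  0.0e+00] q6 88.4 [ 0.1  0.4 -2.1] [-0.02 -0.04 -0.02]
([-0.0, -0.1, 0.0], [-1.5, 0.7, 41.8])
```

>>> servo_tool(motion=[[[0,0,0],[-1.3,0.8,0],0.4],[[0,0,0],[-1.3,0.8,14],0.4],[[0,0,0],[-1.3,0.8,26],0.4],[[0,0,0],[-1.3,0.8,34],0.4],[[0,0,0],[-1.3,0.8,38],0.4],[[0,0,0],[-1.3,0.8,40],0.4],[[0,0,0],[-1.3,0.8,41],0.4],[[0,0,0],[-1.3,0.8,41],0.4]])

```text
time_s: 50.48
ee_pos: [0.5136, -0.1459, 0.0954]
ee_rot: [180.0, -0.0, 0.0]
wrist_force: [0.8, -0.2, -1.7]
gripper_width: 0.62
gripper_force: 53.7
```

```bash
python3 st.py
```

```text
50.475 [ 0.5136 -0.1459  0.0954] [180.  -0.   0.] q6 88.5 [ 0.8 -0.2 -1.7] [-0.04  0.01  0.02]
```

>>> servo_tool(motion=[[[0,0,0],[0,0,1],0.4],[[0,0,5],[0,0,2.5],0.4],[[0,0,14],[0,0,3.4],0.4],[[0,0,23],[0,0,4.3],0.4],[[0,0,32],[0,0,5.2],0.4],[[0,0,41],[0,0,6.1],0.4],[[0,0,50],[0,0,7],0.4],[[0,0,55],[0,0,7.5],0.4],[[0,0,55],[0,0,7.5],0.4]])

```text
time_s: 51.6
ee_pos: [0.5139, -0.146, 0.0882]
ee_rot: [-179.9, -0.0, -54.9]
wrist_force: [-0.3, 0.2, 0.9]
gripper_width: 0.621
gripper_force: 54.0
```

```bash
python3 st.py
```

```text
51.6 [ 0.5139 -0.146   0.0882] [-179.9   -0.   -54.9] q6 33.5 [-0.3  0.2  0.9] [0.05 0.05 0.01]
```

>>> servo_tool(motion=[[[0,0,8],[0,0,0.8],0.4],[[0,0,16],[0,0,1.6],0.4],[[0,0,24],[0,0,2.4],0.4],[[0,0,32],[0,0,3.2],0.4],[[0,0,32],[0,0,3.2],0.4]])

```text
time_s: 52.22
ee_pos: [0.514, -0.146, 0.0855]
ee_rot: [-179.9, -0.0, -86.9]
wrist_force: [-1.7, 0.3, 5.0]
gripper_width: 0.623
gripper_force: 54.4
```

```bash
python3 st.py
```

```text
52.225 [ 0.514  -0.146   0.0855] [-179.9   -0.   -86.9] q6 1.6 [-1.7  0.3  5. ] [ 0.06  0.36 -0.02]
```

>>> servo_tool(motion=[[[0,0,8],[0,0,0.8],0.4],[[0,0,16],[0,0,1.6],0.4],[[0,0,24],[0,0,2.4],0.4],[[0,0,32],[0,0,3.2],0.4],[[0,0,32],[0,0,3.2],0.4]])

```text
time_s: 52.85
ee_pos: [0.515, -0.1465, 0.0854]
ee_rot: [-179.8, 0.0, -118.8]
wrist_force: [-5.1, 1.0, 21.8]
gripper_width: 0.624
gripper_force: 56.6
```

```bash
python3 st.py
```

```text
52.85 [ 0.515  -0.1465  0.0854] [-179.8    0.  -118.8] q6 -30.4 [-5.1  1.  21.8] [ 0.32  1.66 -0.13]
```

```bash
python3 - <<'E'
from h import *
s=read_state();d=cam('wrist');dump(d,'w9.npz')
pins(d,.5148,-.146,s['ee_pos'][2]+.012,'c11.png')
E
```

```text
axis px 319.6 294.0 rise6 [319.7 302.9] rise13 [319.7 314.4]
red box [308, 290, 17, 22] area 297 c [316.6 300.7]
grn box [299, 300, 9, 15] area 108 c [303.2 307.1]
grn box [259, 320, 120, 34] area 1786 c [320.  342.8]
```

View pics/c11.png

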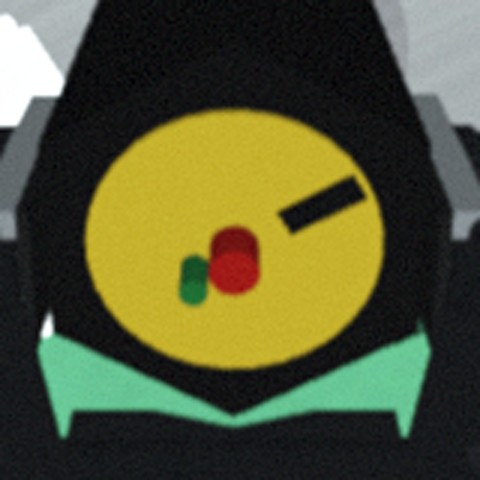

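Red and green pins are both up about 5 mm (at ~(233,270) and (193,290) in the crop), so cap 1 stopped short and goes to red. Unscrewing.

>>> servo_tool(motion=[[[0,0,0],[0,0,-3],0.4],[[0,0,-9],[0,0,-3.9],0.4],[[0,0,-18],[0,0,-4.8],0.4],[[0,0,-27],[0,0,-5.7],0.4],[[0,0,-36],[0,0,-6.6],0.4],[[0,0,-45],[0,0,-7.5],0.4],[[0,0,-54],[0,0,-8.4],0.4],[[0,0,-63],[0,0,-9.3],0.4],[[0,0,-72],[0,0,-10.2],0.4],[[0,0,-81],[0,0,-11.1],0.4],[[0,0,-90],[0,0,-12],0.4],[[0,0,-90],[0,0,-12],0.4]])

```text
time_s: 54.4
ee_pos: [0.513, -0.1458, 0.0926]
ee_rot: [180.0, 0.1, -29.0]
wrist_force: [0.8, 0.6, -2.5]
gripper_width: 0.624
gripper_force: 53.7
```

>>> servo_tool(motion=[[[0,0,-9],[0,0,-0.9],0.4],[[0,0,-18],[0,0,-1.8],0.4],[[0,0,-27],[0,0,-2.7],0.4],[[0,0,-36],[0,0,-3.6],0.4],[[0,0,-45],[0,0,-5],0.4],[[0,0,-50],[0,0,-7],0.4],[[0,0,-50],[0,0,-10],0.4],[[0,0,-50],[0,0,-10],0.4]])

```text
time_s: 55.4
ee_pos: [0.5135, -0.1458, 0.1033]
ee_rot: [-180.0, -0.0, 20.9]
wrist_force: [-0.4, 0.9, -0.8]
gripper_width: 0.622
gripper_force: 53.7
```

```bash
python3 st.py; python3 -c "
from h import *
print(go([.606,-.396,.18],0))"
```

```text
55.4 [ 0.5135 -0.1458  0.1033] [-180.    -0.    20.9] q6 109.3 [-0.4  0.9 -0.8] [ 0.14 -0.04  0.03]
([-0.0, -0.0, 20.9], [-2.8, 266.7, -76.7])
```

>>> servo_tool(motion=[[[0,0,0],[0,0,-20],0.4],[[0,0,9],[0,0,-65],0.4],[[0,0,18],[0,20,-78],0.4],[[0,0,27],[-1,65,-78],0.4],[[0,0,36],[-2,110,-78],0.4],[[0,0,46],[-3,155,-78],0.4],[[0,0,56],[-3,200,-78],0.4],[[0,0,66],[-3,240,-78],0.4],[[0,0,76],[-3,268,-78],0.4],[[0,0,86],[-3,268,-78],0.4],[[0,0,96],[-3,268,-78],0.4],[[0,0,106],[-3,268,-78],0.4]])

```text
time_s: 56.9
ee_pos: [0.6064, -0.3973, 0.1804]
ee_rot: [179.9, 0.0, -85.4]
wrist_force: [0.4, -0.3, -1.9]
gripper_width: 0.617
gripper_force: 53.7
```

>>> servo_tool(motion=[[[0,0,0],[0,0,20],0.4],[[0,0,0],[0,0,60],0.4],[[0,0,0],[0,0,100],0.4],[[0,0,0],[0,0,120],0.4],[[0,0,0],[0,0,127],0.4],[[0,0,0],[0,0,127],0.4],[[0,0,0],[0,0,127],0.4]])

```text
time_s: 57.78
ee_pos: [0.6078, -0.3977, 0.0563]
ee_rot: [-179.8, -0.1, -85.0]
wrist_force: [0.5, -0.0, -2.7]
gripper_width: 0.629
gripper_force: 53.7
```

>>> servo_tool(motion=[[[0,0,0],[0,0,0],0.75],[[0,0,0],[0,0,0],0.75],[[0,0,0],[0,0,0],0.75],[[0,0,0],[0,0,-30],0.75],[[0,0,0],[0,0,-80],0.8],[[0,0,0],[0,0,-140],0.9],[[0,0,0],[0,0,-200],0.9],[[0,0,0],[0,0,-250],0.9],[[0,0,0],[0,0,-250],0.9]])

```text
time_s: 58.9
ee_pos: [0.608, -0.3982, 0.3113]
ee_rot: [-179.4, -0.4, -85.0]
wrist_force: [-0.3, -0.1, -1.4]
gripper_width: 0.902
gripper_force: 0.0
```

```bash
python3 st.py; python3 - <<'E'
from h import *
d=cam('wrist');print([c for c in caps(d,.062,200)])
d=cam('top');dump(d,'t3.npz')
for c in caps(d,.063,30): print(c)
s=cam('scene');dump(s,'s3.npz')
# plate footprint in top view: white plate corners vs before
im=d['image'];m=((im.min(2)>110)&(im.max(2).astype(int)-im.min(2)<35)).astype(np.uint8);m[:, :300]=0;m[:,365:]=0;m[:175]=0;m[265:]=0
n,l,st,ce=cv2.connectedComponentsWithStats(m);i=1+st[1:,4].argmax();ys,xs=np.nonzero(l==i)
b=cv2.boxPoints(cv2.minAreaRect(np.c_[xs,ys].astype(np.float32)));print([px(d,*p,.032) for p in b],st[i])
E
```

```text
58.9 [ 0.608  -0.3982  0.3113] [-179.4   -0.4  -85. ] q6 25.5 [-0.3 -0.1 -1.4] [-0.03  0.02 -0.  ]
[(array([ 0.4373, -0.3012,  0.062 ]), -52.2, (439, 251), 757, 9), (array([ 0.608 , -0.3984,  0.062 ]), -146.5, (320, 169), 908, 10)]
(array([ 0.4351, -0.2997,  0.063 ]), None, (383, 244), 161, 0)
(array([ 0.6065, -0.398 ,  0.063 ]), None, (414, 188), 144, 0)
(array([ 0.603 , -0.3289,  0.063 ]), None, (392, 189), 86, 0)
(array([0.6983, 0.0466, 0.063 ]), None, (271, 158), 620, 0)
(array([0.76  , 0.3925, 0.063 ]), None, (162, 138), 81, 0)
[array([ 0.6514, -0.0898,  0.032 ]), array([ 0.6525, -0.2452,  0.032 ]), array([ 0.3726, -0.2437,  0.032 ]), array([ 0.3715, -0.0917,  0.032 ])] [ 315  175   50   90 3604]
```

All caps are in bins. To verify the plate and cap 2, I go back to the earlier viewpoint (w5) and compare.

>>> servo_tool(motion=[[[0,0,9],[-55,15,0],1],[[0,0,18],[-110,30,0],1],[[0,0,27],[-160,44,0],1],[[0,0,36],[-210,58,0],1],[[0,0,45],[-260,72,20],1],[[0,0,54],[-260,72,60],1],[[0,0,63],[-260,72,81],1],[[0,0,72],[-260,72,81],1],[[0,0,81],[-260,72,81],1],[[0,0,90],[-260,72,81],1],[[0,0,93],[-260,72,81],1],[[0,0,93],[-260,72,81],1]])

```text
time_s: 60.55
ee_pos: [0.5114, -0.1444, 0.2217]
ee_rot: [180.0, -0.2, -178.0]
wrist_force: [-0.8, 0.4, 0.8]
gripper_width: 1.002
gripper_force: 0.0
```

>>> servo_tool(motion=[[[0,0,0],[0,0,0],1],[[0,0,0],[0,0,0],1],[[0,0,0],[0,0,0],1]])

```text
time_s: 60.92
ee_pos: [0.5123, -0.1444, 0.2232]
ee_rot: [180.0, -0.0, -178.0]
wrist_force: [-0.7, 0.9, -0.2]
gripper_width: 1.001
gripper_force: 0.0
```

```bash
python3 st.py; python3 - <<'E'
from h import *
d=cam('wrist');a=load('w5.npz')
for c in caps(d,.062,150): print(c)
def chk(q):
    g=cv2.cvtColor(q['image'],cv2.COLOR_BGR2GRAY).astype(float);o=[]
    # plate edge positions: sample along world lines on the plate-top plane, strongest gradient
    for p,e,n in [((.46,-.1455),(0,1),.04),((.46,-.1455),(0,-1),.04),((.575,-.1455),(0,1),.04),((.575,-.1455),(0,-1),.04),((.5137,-.125),(-1,0),.1),((.5137,-.165),(-1,0),.1),((.5137,-.125),(1,0),.1),((.5137,-.165),(1,0),.1)]:
        t=np.arange(n-.01,n+.01,.0003);P=np.array([pr(q,[p[0]+e[0]*k,p[1]+e[1]*k,.032]) for k in t]).astype(np.float32)
        I=cv2.remap(q['image'],P[:,:1],P[:,1:],1).astype(float)[:,0,:].max(1) if 0 else cv2.remap(cv2.GaussianBlur(q['image'],(3,3),0),P[:,:1],P[:,1:],1).astype(float)[:,0,2]
        D=np.abs(I[6:]-I[:-6]);o.append(round(float(t[D.argmax()+3])*1000,1))
    return o
print(chk(a));print(chk(d))
E
```

```text
60.925 [ 0.5123 -0.1444  0.2232] [ 180.   -0. -178.] q6 -89.7 [-0.7  0.9 -0.2] [ 0.05 -0.07 -0.01]
(array([0.6413, 0.0388, 0.062 ]), 28.0, (479, 304), 359, 22)
(array([ 0.6077, -0.3195,  0.062 ]), -36.9, (148, 266), 1201, 11)
(array([ 0.6084, -0.3983,  0.062 ]), -140.7, (73, 265), 1205, 14)
(array([ 0.4368, -0.3012,  0.062 ]), -50.3, (143, 97), 1984, 28)
[39.9, 40.2, 40.8, 39.9, 99.0, 98.7, 101.4, 101.4]
[40.8, 39.6, 42.0, 39.0, 99.9, 100.2, 100.5, 100.8]
```

The plate edges fit the z = 0.032 plane as they did just after seating. All three caps are in their bins, with the gripper clear. Handing in.

```bash
python3 -c "
from bench import job_done
print(job_done())"
```

```text
the job is handed in; nothing more can be done
None
```

The job is handed in at about 61 s: all three caps present were tried, one sound cap is in the blue bin and two faulty ones are in the red bin, and the bare plate measured flush on its pins; the hand-in gave no verdict.

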